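# File the tissue cassettes from the locked drawer in the colour-coded carousel

### The arm

A 6-joint arm with a two-finger parallel gripper is mounted at the origin on a cart in front of the work surface, level with it; the furniture and walls round the work are solid. World frame = base frame: x ahead of the robot, y to its left, z up, the work surface at z = 0. Lengths are in m, angles in rad, forces in N, time in s.
With the tool pointing down it reaches from about 0.35 to 0.975 m from the base axis. Payload 4.9 kg.
Tool frame: the origin (TCP) lies on the centre line of the jaws, within the pads' length; the fingertips stand manip.tip_reach ahead of it and the grasp point (between the pads) is the TCP (manip.tip_reach is the distance from the TCP to the fingertips, in m); z points along the fingers, y is the line along which they close (so a half turn about z gives the same grasp; the last joint's range is limited). The gripper opens to 85 mm and grips with 20 to 120 N. Pads are 22 mm wide; open, the fingers measure 114 mm over their backs; the gripper's body (76 mm by 85 mm) begins 54 mm behind the grasp point. The pads swing forward as they close: fully open they stand 13 mm farther back than shut.
Start: joints at [1.22, 0.053, 1.613, -0, 1.476, -0.119], TCP at [0.144, 0.608, 0.25] pointing down, gripper open.
Joint ranges: [-3.01, 3.01], [-1.01, 2.22], [0.06, 2.58], [-1.02, 4.17], [0.09, 2.62], [-3.14, 3.14]. Speed limits (rad/s): [2.57, 2.57, 3.14, 3.14, 3.14, 3.14].

### API

Orientations are given as a unit quaternion [w, x, y, z].
In Python, from plant import manip gives the robot as it stands. The module is installed in compiled form; this text tells all that it offers.
- The arm moves only by the tool move_arm, never from a script. Its argument "rows" is a list of rows, each a list of 7 numbers: the shift along the tool's x, y, z in cm, then the turn, a rotation vector about the tool's x, y, z in degrees, then the opening, from -1 (shut) to 1 (fully open). In form: [[tx, ty, tz, ax, ay, az, jaw], ...]. A call has 1 to 20 rows; each row shifts and turns the commanded pose from where the row before left it, along the tool's axes as they then stand; what a row does not reach is not made up. A row lasts 1/12 s, in which the tool goes at most 41.7 mm and 7.16 degrees, less where a joint would pass 70% of its speed; a pose out of reach is approached as far as the arm can. A call is refused whole if a number of a shift passes 4.17 or a number of a turn 7.16, either way. A call with a gripper value outside its range is refused whole. The fingers move at their own pace and stop on an object; the grip force is fixed at half the most. Time passes only in rows, so rows that do not move let the fingers close. It gives the time, the measured TCP pose, the force, the opening and the grip force at its end, in the units of the state.
- manip.state(): the state, without advancing time (a new reading comes with each control period).
- manip.grab_frame(name): name is "scene" or "top"; returns a dict with "img" (420x560x3 uint8, blue, green, red), "mtx" (3x3 intrinsics, pixels), "R" (3x3) and "t" (3): a world point X has camera coordinates R X + t. Camera axes: x right, y down, z forward; pixel columns grow to the right and rows downward; lengths in m; the calibration is good to about 2 mm. A picture is of the moment at which its call begins. There is no depth.
- manip.job_done(): hands the job in; it is judged then, once.
The state is a dict: "time": time; "joint_pos": joint angles; "joint_vel": joint speeds; "joint_efforts": joint torques, N m; "tool_pos": TCP position; "tool_rot": TCP orientation; "contact_force": force on the tool from outside, world axes, zero at the start; "ft_torque": the same for the moment, N m; "gripper_width": opening from 0.0 (shut) to 1.0 (fully open); "grasp_force": force on a finger pad.
Only numpy, scipy, OpenCV 4.12 (cv2) and the standard library are available. Lean on these libraries where they do the work, as an engineer would, in place of code of your own. Each camera call takes 0.05 s, during which the arm holds its last target. There are 200 camera calls.

### The job

File every tissue cassette, those in the locked drawer and the one left out on the worktop, in the carousel compartment of its own colour: swing the red stay up to free the drawer and draw it out, and for each colour turn the carousel's cap so that its notch stands over that compartment and let the cassettes through it. When all are filed, turn the cap back so that its notch is at the black mark, push the drawer fully home and swing the stay back down to lock it. Do not knock over the two dropper bottles.

Things in the scene. Friction and masses are not known exactly. Their poses are not given: they have to be found in the camera images.
- blue_0: Blue tissue cassette: a flat plastic box 41 x 28 x 8 mm with dark slots across its upper face and a white writing strip at one end. Origin: centre of its underside; own x along its 41 mm length, y along its 28 mm width (grasp it across the width, as it lies), z up. About 18 g. Starts in the closed drawer; absent in some runs.
- blue_1: Blue tissue cassette: a flat plastic box 41 x 28 x 8 mm with dark slots across its upper face and a white writing strip at one end. Origin: centre of its underside; own x along its 41 mm length, y along its 28 mm width (grasp it across the width, as it lies), z up. About 18 g. Starts in the closed drawer; absent in some runs.
- yellow_0: Yellow tissue cassette: a flat plastic box 41 x 28 x 8 mm with dark slots across its upper face and a white writing strip at one end. Origin: centre of its underside; own x along its 41 mm length, y along its 28 mm width (grasp it across the width, as it lies), z up. About 18 g. Starts in the closed drawer; absent in some runs.
- yellow_1: Yellow tissue cassette: a flat plastic box 41 x 28 x 8 mm with dark slots across its upper face and a white writing strip at one end. Origin: centre of its underside; own x along its 41 mm length, y along its 28 mm width (grasp it across the width, as it lies), z up. About 18 g. Starts out on the worktop, always present.
- cabinet: Grey one-drawer cabinet fixed to the worktop, 115 mm deep (own x), 190 mm wide (own y), 62 mm high. Origin: centre of its underside; own -x is its front, which faces the robot roughly. A small timer (62 x 66 x 20 mm) lies on the rear right of its roof.
- stay (a joint): Red locking stay, an arm hinged on the cabinet roof (hinge along the cabinet's y). 0 = down: its lip hangs 7 mm before the drawer front and blocks the drawer. Grows as its front end is lifted, to 1.7 rad (tipped back over the roof); clear of the drawer from about 0.6 rad, best nearly upright. Friction hinge (0.05 N m): it stays where it is left.
- stay_grip (a point): Centre of the red ball knob (diameter 18 mm) on top of the stay's front end; pinch it across the cabinet's y, between fingers that may straddle the arm, stem and lip (all at most 10 mm thick): a light grip (about 20 N) lets it turn between them along its arc. With the stay down it is 92 mm above the worktop, 17 mm above the arm. Its axes turn with the stay; when down they are the cabinet's.
- stay_hinge (a point): Point on the stay's hinge line, in the plane of the arm, 8 mm above the cabinet roof, 76 mm behind and 22 mm below stay_grip when the stay is down. Axes as the cabinet's: the ball moves in the x-z plane of the cabinet, about y, on a radius of 79 mm.
- drawer (a joint): Drawer: 0 = shut (fully home), grows as it is drawn out along the cabinet's -x, to a stop at 0.100 m. Friction about 1 N.
- drawer_pull (a point): Grip point of the drawer's black pull, an upright plate 10 mm thick along the cabinet's y, standing 31 mm out from the white drawer front; this point is 18 mm before the front, 10 mm below the plate's top edge and 26 mm above its lower edge. Pinch across the 10 mm. Axes as the cabinet's.
- drawer_floor (a point): Middle of the row of three cassette places, on the drawer's inner floor, 30 mm above the worktop; moves with the drawer. Places 55 mm apart along y; cassettes lie flat, length roughly along y. Inside 98 mm in x (front panel 47 mm ahead, its top at 60 mm) and 172 mm wide, other walls 24 mm high. Drawn fully out, this point is 53 mm before the roof's edge.
- carousel: Round white carousel, diameter 164 mm, fixed to the worktop, rim 44 mm high. Origin: centre of its underside; own -x bears a short black rim mark (the cap's closed position), roughly facing the robot. Yellow compartment centred 80 degrees clockwise of the mark seen from above (own +y side), blue 80 degrees anticlockwise (own -y side), with rim marks in their colours. Solid elsewhere.
- well_yellow (a point): Centre of the yellow compartment's floor, 48 mm from the carousel axis, 14 mm above the worktop. The compartment is a sector of 90 degrees from 24 to 76 mm from the axis, 32 mm deep below the cap.
- well_blue (a point): Centre of the blue compartment's floor, the same as the yellow one in size.
- dial (a joint): The carousel's grey turning cap. Angle anticlockwise seen from above: 0 = its notch stands at the black mark over solid plastic (closed), +1.396 rad = over the blue compartment, -1.396 rad = over the yellow. Stops at +-1.6 rad. Friction 0.04 N m; it stays where it is left.
- dial_grip (a point): On the cap's axis, 74 mm above the worktop: point to grip on the black grip bar, which is 44 mm long (its x), 12 mm thick (its y, pinch across this) and rises from 50 (cap face) to 80 mm above the worktop. The notch lies along its -x. Its axes turn with the cap.
- dial_notch (a point): Centre of the cap's notch, at the cap's upper face (50 mm above the worktop), 48 mm from the axis. The notch is 38 mm wide and runs radially from 25 mm from the axis out to the cap's edge (73.5 mm); a cassette passes flat with its length along the radius. Its x points to the axis.
- stain_bottle: Brown dropper bottle, diameter 34 mm, 102 mm tall, standing loose near the front edge; not to be knocked over. Origin: centre of its underside.
- oil_bottle: Amber dropper bottle, diameter 27 mm, 86 mm tall, standing loose near the front edge; not to be knocked over. Origin: centre of its underside.

How it is judged:
On the way, in this order (a step that is already met when the one before it is completed fails the run):
1. the stay is swung up clear of the drawer (value of joint stay above 0.6 rad), for 0.2 s.
2. the drawer is drawn out (value of joint drawer above 0.06 m), for 0.2 s.
At the end, for the whole second after the job is handed in: Every cassette present lies at rest under the cap in the compartment of its own colour (its origin within 32 mm, seen from above, of the compartment's centre point), the cap's notch is back at the black mark within 0.15 rad, the drawer is shut within 5 mm and the stay is down within 0.1 rad (horizontal distance between each of blue_0, blue_1 and well_blue below 0.032 m and z of blue_0 in the frame of carousel between 0.005 and 0.037 m and linear speed of each of blue_0, blue_1, yellow_0, yellow_1 below 0.03 m/s and z of blue_1 in the frame of carousel between 0.005 and 0.037 m and horizontal distance between each of yellow_0, yellow_1 and well_yellow below 0.032 m and z of yellow_0 in the frame of carousel between 0.005 and 0.037 m and z of yellow_1 in the frame of carousel between 0.005 and 0.037 m and value of joint dial between -0.15 and 0.15 rad and value of joint drawer between -0.005 and 0.005 m and value of joint stay between -0.1 and 0.1 rad); the robot touches nothing.
It fails at once if the brown stain bottle is knocked over (angle between stain_bottle's own z axis and vertical above 0.6 rad).
It fails at once if the amber oil bottle is knocked over (angle between oil_bottle's own z axis and vertical above 0.6 rad).
Of blue_0, blue_1, yellow_0 only 1 to 3 are there at a start; the rules pass over those that are not, and their reading is None.
At some moment in a run one of yellow_1 may be knocked a few centimetres aside while the robot is not near it.
Once in a run the grip may slacken for a moment while it holds something.
It also fails if it takes over 210 s, if anything falls off the work surface, if the arm or the gripper's body presses on something with over 40 N, if the wrist force passes 120 N, or if a joint passes its speed limit or range.

## Working session

There is one attempt and no reset: what is moved stays moved. The work goes in short steps, Python scripts to look and compute and a tool call to move; the robot and the scene stay as the last step left them, time stands still between calls to the robot, and variables do not carry over. Pictures are saved under pics/ and viewed, at most 14 in all, crops included, and the job is handed in when it is done.

Besides the shell and the picture viewer there is one more tool, called by a JSON object that holds its "api" and its "payload", one argument or row to a line. move_arm: Moves the arm, as the interface text tells. Its arguments: {"type":"object","properties":{"rows":{"type":"array","items":{"type":"array","items":{"type":"number"}}}},"required":["rows"]}

```bash
mkdir -p pics; cat > h.py <<'E'
import numpy as np,cv2
from plant import manip
def grab(n,f=None):
    d=manip.grab_frame(n)
    if f: cv2.imwrite('pics/'+f,d['img'])
    return d
def ray(d,u,v):
    K,R,t=map(np.array,(d['mtx'],d['R'],d['t'])); t=t.ravel()
    w=R.T@np.linalg.inv(K)@np.array([u,v,1.]); return -R.T@t,w/np.linalg.norm(w)
def onz(d,u,v,z):
    c,w=ray(d,u,v); return c+w*(z-c[2])/w[2]
def tri(d1,p1,d2,p2):
    c1,w1=ray(d1,*p1);c2,w2=ray(d2,*p2)
    s=np.linalg.lstsq(np.c_[w1,-w2],c2-c1,rcond=None)[0]
    a=c1+s[0]*w1;b=c2+s[1]*w2
    return (a+b)/2,np.linalg.norm(a-b)
def proj(d,X):
    K,R,t=map(np.array,(d['mtx'],d['R'],d['t'])); p=K@(R@np.array(X)+t.ravel()); return p[:2]/p[2]
E
python3 - <<'E'
from h import *
for n in('scene','top'):
    d=grab(n,n+'0.png'); print(n,ray(d,280,210),d['mtx'][0])
print(manip.state(),manip.tip_reach)
E
```

```text
scene (array([ 0.02647264, -0.39420224,  0.68198218]), array([ 0.56159852,  0.4503066 , -0.69414053])) [391.23785777   0.         282.9971302 ]
top (array([0.45825744, 0.03416234, 0.9373881 ]), array([ 0.08663694, -0.01494072, -0.99612791])) [415.20467326   0.         275.35033413]
{'time': 0.1, 'joint_pos': array([ 1.21998797e+00,  5.32883938e-02,  1.61414979e+00,  8.69928495e-06,
        1.47602055e+00, -1.18977510e-01]), 'joint_vel': array([ 0.00066839, -0.00210394, -0.00302844,  0.00081677, -0.00327747,
       -0.0009861 ]), 'joint_efforts': array([ 4.01363313e-04, -3.94902635e+01, -3.71365786e+01, -1.64120775e-04,
        3.83019578e-03,  1.45794075e-05]), 'tool_pos': array([0.1433999 , 0.60778158, 0.24919158]), 'tool_rot': array([-2.21365377e-04,  1.15656378e-01,  9.93288846e-01, -9.06409812e-04]), 'contact_force': array([-0.15575795,  0.33386973,  0.0820887 ]), 'ft_torque': array([ 0.01555668, -0.03125853, -0.00368348]), 'grasp_force': 0.0, 'gripper_width': 0.9962279407312172} 0.019
```

View pics/scene0.png

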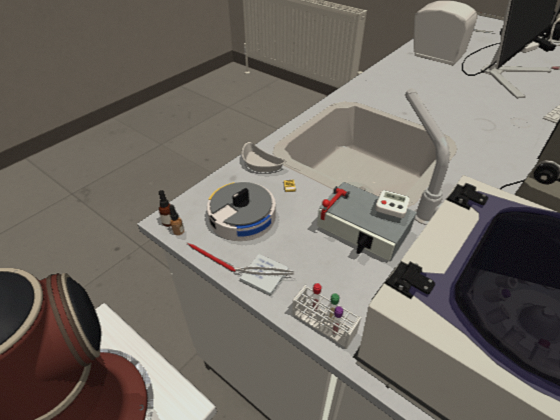

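View pics/top0.png

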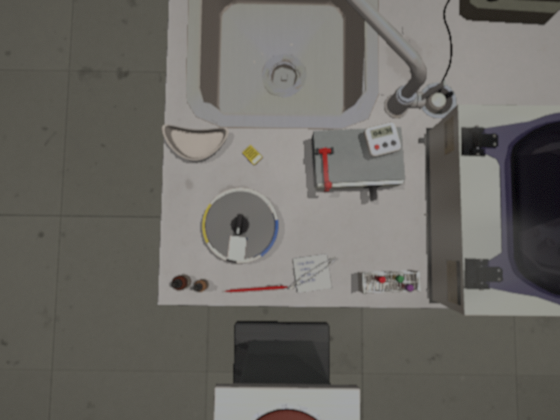

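The scene view shows the carousel near (241,207), yellow cassette (290,186), cabinet (367,215), red knob about (325,205) and the bottles (166,205) and (177,222). The top view shows the carousel at (240,226), cassette (252,155), cabinet (358,160) with red stay (326,170), pull (373,193) and bottles (180,283) and (201,286). Next I'll look at enlarged crops.

```bash
python3 - <<'E'
import cv2
a=cv2.imread('pics/top0.png')[120:300,165:425]; cv2.imwrite('pics/tc.png',cv2.resize(a,None,fx=3,fy=3,interpolation=cv2.INTER_CUBIC))
a=cv2.imread('pics/scene0.png')[165:275,150:420]; cv2.imwrite('pics/sc.png',cv2.resize(a,None,fx=2.9,fy=2.9,interpolation=cv2.INTER_CUBIC))
E
```

```text
(no output)
```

View pics/tc.png

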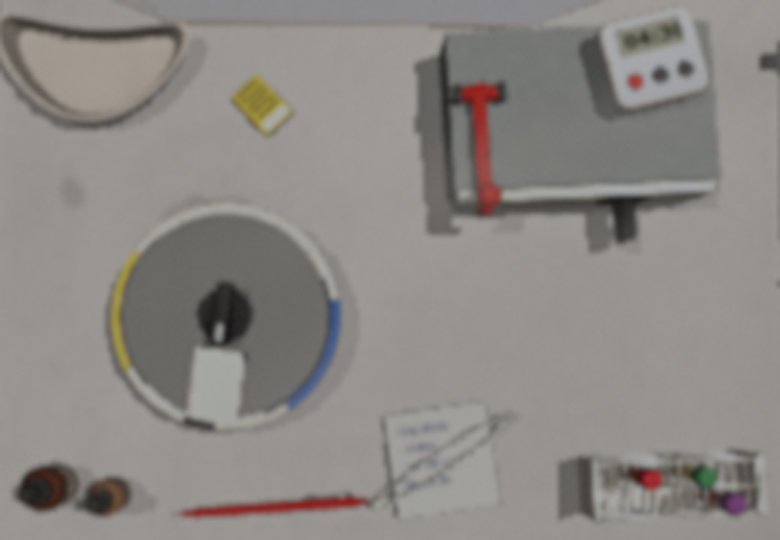

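View pics/sc.png

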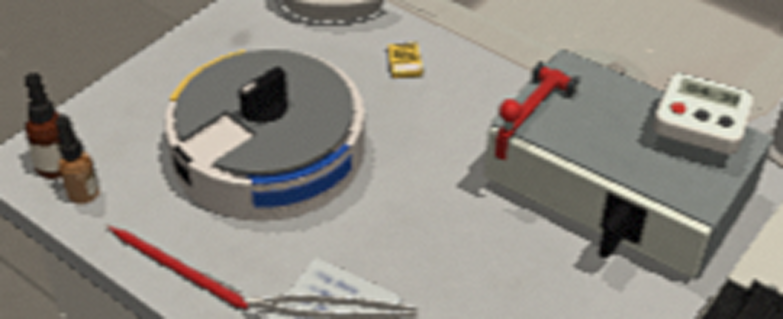

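The crops show the notch at the black mark. Top crop: carousel centre (225,316), black mark (200,424), stay from hinge (480,92) to ball (487,198), pull (624,220), cassette (263,104). Scene crop: ball (511,110), pull plate (622,215). Now I'll triangulate.

```bash
python3 - <<'E'
from h import *
T=grab('top');S=grab('scene')
np.set_printoptions(precision=4,suppress=True)
t=lambda x,y:(x/3+165-.33,y/3+120-.33); s=lambda x,y:(x/2.9+150-.33,y/2.9+165-.33)
for n,a,b in [('ball',t(487,196),s(511,110)),('hingeL',t(455,94),s(541,70)),('hingeR',t(503,91),s(573,90)),
 ('roofFL',t(457,194),s(493,128)),('roofFR',t(717,184),s(707,222)),('roofBL',t(447,37),s(563,52)),('pullouter top',t(624,240),s(606,236)),
 ('bar top',t(226,312),s(263,80)),('mark',t(200,424),s(181,158)),('bottleS top',t(30,492),s(33,78)),('bottleO top',t(95,500),s(66,120)),
 ('yellow strip far',t(288,112),s(424,70))]:
    print(n,*tri(T,a,S,b))
print('car',onz(T,*t(225,316),.044))
for n,d,z in(('T',T,.008),('S',S,.008)):
    h=cv2.cvtColor(d['img'],cv2.COLOR_BGR2HSV)
    for c,lo,hi in(('yel',(20,120,90),(35,255,255)),('red',(0,150,80),(8,255,255)),('blu',(105,100,60),(125,255,255))):
        m=cv2.inRange(h,lo,hi); k,l,st,ce=cv2.connectedComponentsWithStats(m)
        for i in range(1,k):
            if st[i,4]>25: 
                p=cv2.minAreaRect(np.argwhere(l==i)[:,::-1].astype(np.float32))
                print(n,c,st[i],ce[i],'rect',p)
E
```

```text
ball [ 0.5854 -0.0753  0.0918] 0.0019273385057685345
hingeL [ 0.6615 -0.0555  0.0701] 0.002764409709520899
hingeR [ 0.6637 -0.0883  0.0654] 0.0019461556259278232
roofFL [ 0.5913 -0.0579  0.0579] 0.0011003437580324434
roofFR [ 0.5991 -0.2399  0.0675] 0.000579708192399053
roofBL [ 0.7059 -0.0507  0.0578] 0.0025833704577567307
pullouter top [ 0.5619 -0.1807  0.0426] 0.0015223412189645483
bar top [0.5025 0.1043 0.0804] 0.0020708190622080558
mark [0.4244 0.1242 0.0405] 0.001652501093896912
bottleS top [0.3794 0.2313 0.0968] 0.0031148785519531028
bottleO top [0.3734 0.1905 0.0803] 0.002209401077573332
yellow strip far [0.6614 0.0641 0.0052] 0.004520651220565419
car [0.5023 0.1071 0.044 ]
T yel [243 146  15  16 135] [250.1481 152.8667] rect ((250.00001525878906, 153.0), (11.31370735168457, 11.31370735168457), 45.0)
T yel [203 205   7  37  74] [204.8784 223.8243] rect ((205.38967895507812, 222.87586975097656), (5.3437042236328125, 36.114044189453125), 3.3664605617523193)
T red [319 148  12  22 114] [324.5789 155.614 ] rect ((322.88031005859375, 157.8835906982422), (11.165666580200195, 20.670
[... 408 characters left out ...]
816406, 183.0731658935547), (6.957187175750732, 10.049270629882812), 83.6598129272461)
S red [321 188  25  32 181] [331.7845 200.6575] rect ((329.8465576171875, 201.90863037109375), (11.626961708068848, 36.23149108886719), 40.23635482788086)
S red [189 244  46  27 158] [212.6899 257.6835] rect ((211.59068298339844, 256.84454345703125), (51.970703125, 3.4551146030426025), 30.256433486938477)
S blu [236 215  34  13 108] [252.9444 222.8426] rect ((253.1583709716797, 222.60675048828125), (5.667224884033203, 34.77886199951172), 72.6459732055664)
S blu [237 219  34  17 170] [253.5765 229.7941] rect ((254.4051055908203, 228.98902893066406), (8.116397857666016, 36.13932800292969), 70.01689147949219)
```

```bash
cat >> h.py <<'E'
from scipy.spatial.transform import Rotation as Ro
def cur():
    s=manip.state(); q=np.array(s['tool_rot']); return np.array(s['tool_pos']),Ro.from_quat(q[[1,2,3,0]]),s
def plan(pts,psi):
    """turn (rotvec deg) to tool-y at 90+psi, then shifts (cm) in the turned tool frame"""
    p,R,s=cur(); a=np.radians(psi)
    y=np.array([-np.sin(a),np.cos(a),0]); z=np.array([0,0,-1.]); G=Ro.from_matrix(np.c_[np.cross(y,z),y,z])
    print('turn',np.round(np.degrees((R.inv()*G).as_rotvec()),1))
    for q in pts:
        d=G.inv().apply(np.array(q)-p)*100; print(np.round(q,4),'shift',np.round(d,2)); p=np.array(q)
    print('jp',np.round(s['joint_pos'],2),'t',round(s['time'],1))
E
python3 - <<'E'
from h import *
plan([(.5854,-.0753,.25),(.5854,-.0753,.16),(.5854,-.0753,.093)],2.8)
E
```

```text
turn [ -0.1  -0.  -16.1]
[ 0.5854 -0.0753  0.25  ] shift [-4.08e+01 -7.04e+01 -5.00e-02]
[ 0.5854 -0.0753  0.16  ] shift [0. 0. 9.]
[ 0.5854 -0.0753  0.093 ] shift [0.  0.  6.7]
jp [ 1.22  0.05  1.61 -0.    1.48 -0.12] t 0.2
```

{"api": "move_arm", "payload": {
  "rows": [
    [0, 0, 0, 0, 0, -5.4, 1],
    [0, 0, 0, 0, 0, -5.4, 1],
    [0, 0, 0, 0, 0, -5.3, 1],
    [-2, -3.5, 0, 0, 0, 0, 1],
    [-2, -3.5, 0, 0, 0, 0, 1],
    [-2, -3.5, 0, 0, 0, 0, 1],
    [-2, -3.5, 0, 0, 0, 0, 1],
    [-2, -3.5, 0, 0, 0, 0, 1],
    [-2, -3.5, 0, 0, 0, 0, 1],
    [-2, -3.5, 0, 0, 0, 0, 1],
    [-2, -3.5, 0, 0, 0, 0, 1],
    [-2, -3.5, 0, 0, 0, 0, 1],
    [-2, -3.5, 0, 0, 0, 0, 1],
    [-2, -3.5, 0, 0, 0, 0, 1],
    [-2, -3.5, 0, 0, 0, 0, 1],
    [-2, -3.5, 0, 0, 0, 0, 1],
    [-2, -3.5, 0, 0, 0, 0, 1],
    [-2, -3.5, 0, 0, 0, 0, 1],
    [-2, -3.5, 0, 0, 0, 0, 1]
  ]
}}

```text
time: 1.78
tool_pos: [0.4913, 0.0627, 0.2503]
tool_rot: [0.0, -0.024, 1.0, 0.0]
contact_force: [-0.0, 0.0, 0.4]
gripper_width: 0.998
grasp_force: 0.0
```

{"api": "move_arm", "payload": {
  "rows": [
    [-2, -3.5, 0, 0, 0, 0, 1],
    [-2, -3.5, 0, 0, 0, 0, 1],
    [-2, -3.5, 0, 0, 0, 0, 1],
    [-2, -3.5, 0, 0, 0, 0, 1],
    [-0.8, -0.4, 0, 0, 0, 0, 1],
    [0, 0, 3, 0, 0, 0, 1],
    [0, 0, 3, 0, 0, 0, 1],
    [0, 0, 3, 0, 0, 0, 1],
    [0, 0, 0, 0, 0, 0, 1]
  ]
}}

```text
time: 2.53
tool_pos: [0.5812, -0.0734, 0.1526]
tool_rot: [-0.006, -0.025, 1.0, 0.002]
contact_force: [-1.6, 0.1, -1.1]
gripper_width: 1.002
grasp_force: 0.0
```

```bash
python3 - <<'E'
from h import *
plan([(.5854,-.0753,.16),(.5854,-.0753,.093)],2.8); print(manip.tip_reach)
d=grab('scene'); cv2.imwrite('pics/s1.png',cv2.resize(d['img'][100:300,200:480],None,fx=2.8,fy=2.8))
E
```

```text
turn [ 0.2 -0.7  0. ]
[ 0.5854 -0.0753  0.16  ] shift [-0.41 -0.21 -0.74]
[ 0.5854 -0.0753  0.093 ] shift [0.  0.  6.7]
jp [-0.25  0.05  1.79  0.    1.32 -1.87] t 2.5
0.019
```

View pics/s1.png

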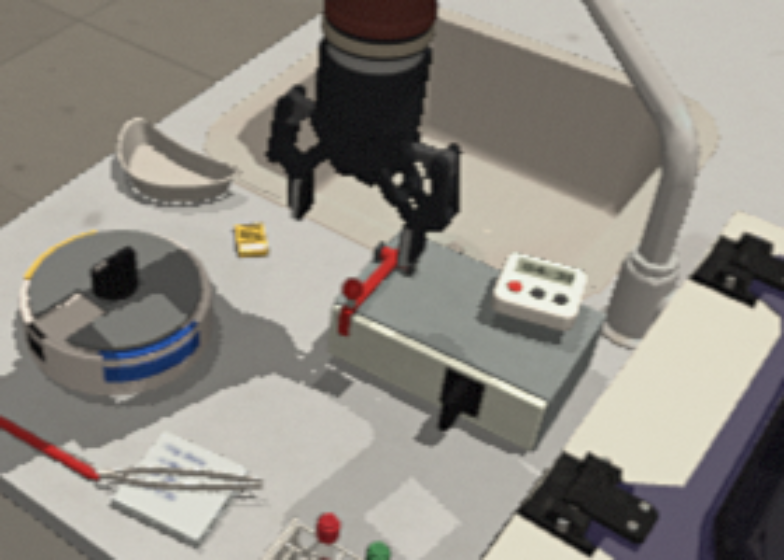

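The gripper hangs over the stay with both fingers astride it, ball at (352,288). It was still settling at the reading, so I descend and check.

{"api": "move_arm", "payload": {
  "rows": [
    [0, 0, 0, 0, 0, 0, 1],
    [0, 0, 1.7, 0, 0, 0, 0.6],
    [0, 0, 2, 0, 0, 0, 0],
    [0, 0, 2, 0, 0, 0, -0.2],
    [0, 0, 1, 0, 0, 0, -0.2],
    [0, 0, 0, 0, 0, 0, -0.2],
    [0, 0, 0, 0, 0, 0, -0.2],
    [0, 0, 0, 0, 0, 0, -0.2]
  ]
}}

```text
time: 3.25
tool_pos: [0.5872, -0.0751, 0.0957]
tool_rot: [0.002, -0.025, 1.0, -0.001]
contact_force: [0.4, -0.4, 0.1]
gripper_width: 0.395
grasp_force: 0.0
```

{"api": "move_arm", "payload": {
  "rows": [
    [0, 0, 0.2, 0, 0, 0, -0.5],
    [0, 0, 0, 0, 0, 0, -1],
    [0, 0, 0, 0, 0, 0, -1],
    [0, 0, 0, 0, 0, 0, -1],
    [0, 0, 0, 0, 0, 0, -1],
    [0, 0, 0, 0, 0, 0, -1]
  ]
}}

```text
time: 3.75
tool_pos: [0.587, -0.0755, 0.0931]
tool_rot: [0.002, -0.025, 1.0, -0.001]
contact_force: [0.6, -1.6, 5.4]
gripper_width: 0.171
grasp_force: 58.4
```

```bash
python3 - <<'E'
from h import *
p,R,s=cur();print(manip.tip_reach,p)
e=16.1
q=[]
for th in (10,20,30,40,50,60,68):
    a=np.radians(e+th); b=np.radians(e)
    dx=.079*(np.cos(b)-np.cos(a)); dz=.079*(np.sin(a)-np.sin(b))
    q.append(p+[dx*np.cos(.048),dx*np.sin(.048),dz])
plan(q,2.8)
E
```

```text
0.019 [ 0.58696246 -0.0755184   0.0931341 ]
turn [-0.1  0.2  0. ]
[ 0.5919 -0.0753  0.106 ] shift [-0.5  -0.   -1.28]
[ 0.599  -0.0749  0.1178] shift [-0.71 -0.   -1.18]
[ 0.6081 -0.0745  0.1281] shift [-0.91 -0.   -1.04]
[ 0.6188 -0.074   0.1368] shift [-1.07 -0.   -0.86]
[ 0.6308 -0.0734  0.1435] shift [-1.21 -0.   -0.67]
[ 0.6438 -0.0728  0.1479] shift [-1.3  -0.   -0.45]
[ 0.6547 -0.0723  0.1498] shift [-1.09 -0.   -0.19]
jp [-0.25  0.12  1.82 -0.    1.2  -1.87] t 3.8
```

{"api": "move_arm", "payload": {
  "rows": [
    [-0.22, 0, -0.65, 0, 0, 0, -1],
    [-0.28, 0, -0.63, 0, 0, 0, -1],
    [-0.33, 0, -0.6, 0, 0, 0, -1],
    [-0.38, 0, -0.58, 0, 0, 0, -1],
    [-0.43, 0, -0.54, 0, 0, 0, -1],
    [-0.48, 0, -0.5, 0, 0, 0, -1],
    [-0.52, 0, -0.45, 0, 0, 0, -1],
    [-0.55, 0, -0.41, 0, 0, 0, -1],
    [-0.59, 0, -0.36, 0, 0, 0, -1],
    [-0.62, 0, -0.31, 0, 0, 0, -1]
  ]
}}

```text
time: 4.58
tool_pos: [0.6299, -0.0728, 0.1404]
tool_rot: [-0.0, -0.024, 1.0, -0.0]
contact_force: [2.4, -3.7, -3.7]
gripper_width: 0.161
grasp_force: 5.7
```

{"api": "move_arm", "payload": {
  "rows": [
    [-0.64, 0, -0.25, 0, 0, 0, -1],
    [-0.66, 0, -0.2, 0, 0, 0, -1],
    [-0.55, 0, -0.12, 0, 0, 0, -1],
    [-0.54, 0, -0.07, 0, 0, 0, -1],
    [0, 0, 0, 0, 0, 0, -1],
    [0, 0, 0, 0, 0, 0, -1]
  ]
}}

```text
time: 5.08
tool_pos: [0.6538, -0.0711, 0.1482]
tool_rot: [0.0, -0.025, 1.0, 0.0]
contact_force: [-0.3, -0.1, 0.4]
gripper_width: 0.001
grasp_force: 0.0
```

{"api": "move_arm", "payload": {
  "rows": [
    [0, 0, 0, 0, 0, 0, -0.5],
    [0, 0, 0, 0, 0, 0, 0.2],
    [0, 0, 0, 0, 0, 0, 0.2],
    [0, 0, 0, 0, 0, 0, 0.2],
    [0, 0, -3, 0, 0, 0, 0.2],
    [0, 0, -3, 0, 0, 0, 0.2],
    [0, 0, -2, 0, 0, 0, 0.2],
    [3, 0, 0, 0, 0, 0, 0.2],
    [3, 0, 0, 0, 0, 0, 0.2],
    [3, 0, 0, 0, 0, 0, 0.2],
    [0, 0, 0, 0, 0, 0, 0],
    [0, 0, 0, 0, 0, 0, 0],
    [0, 0, 0, 0, 0, 0, 0]
  ]
}}

```text
time: 6.17
tool_pos: [0.5641, -0.076, 0.2285]
tool_rot: [0.001, -0.024, 1.0, -0.0]
contact_force: [0.3, 1.3, -0.2]
gripper_width: 0.5
grasp_force: 0.0
```

```bash
python3 - <<'E'
from h import *
d=grab('scene'); cv2.imwrite('pics/s2.png',cv2.resize(d['img'][140:280,280:440],None,fx=4,fy=4,interpolation=cv2.INTER_CUBIC))
np.save('S2.npy',d['img'])
T=grab('top')
t=lambda x,y:(x/3+165-.33,y/3+120-.33)
plan([(.575,-.1805,.23),(.575,-.1805,.12),(.575,-.1805,.042)],2.8)
# pull centre: dark mask in front of cabinet, top view
g=cv2.cvtColor(T['img'],cv2.COLOR_BGR2GRAY)[180:206,360:390]
print(g[::1,::1])
E
```

```text
turn [-0.   0.1  0. ]
[ 0.575  -0.1805  0.23  ] shift [ -0.52 -10.49  -0.14]
[ 0.575  -0.1805  0.12  ] shift [ 0.  0. 11.]
[ 0.575  -0.1805  0.042 ] shift [0.  0.  7.8]
jp [-0.26 -0.06  1.77  0.    1.44 -1.88] t 6.3
[[ 45  42  44  43  46  44  44  44  45  46  45  46  48  45  48  47  47  48
   49  50  50  51  50  51  51  52  52  52  54  53]
 [ 40  40  42  43  43  40  41  41  43  45  44  44  44  45  44  47  45  48
   46  48  48  48  49  49  49  50  51  51  52  52]
 [ 38  39  38  38  41  38  39  42  40  40  42  42  41  43  44  44  45  46
   45  46  45  46  47  49  49  49  50  50  52  50]
 [ 40  39  38  37  37  37  37  37  39  37  39  40  41  43  40  41  43  43
   45  43  45  45  47  48  47  48  49  48  49  50]
 [ 45  41  40  40  39  40  38  36  37  35  35  37  38  39  39  41  41  42
   41  43  44  44  46  46  46  48  47  49  49  48]
 [ 47  45  46  43  42  42  40  40  38  38  34  36  36  37  37  39  38  40
   40  42  43  42  44  45  45  46  46  46  47  48]
 [ 46  47  45  46  44  43  44  42  41  40  38  39  39  37  37  38  38  37
   41  39  40  40  41  43  44  45  44  45  47  46]
 [ 47  43
[... 1666 characters left out ...]
 87 105 123 133 141 153
  159 158 158 158 158 159 158 159 158 158 158 158]
 [156 125 101 100  99 100 101 108 128 142 137 128 129 139 150 154 155 158
  159 158 158 159 159 159 158 158 158 157 157 158]
 [150 120 101 100 101 105 110 121 141 154 156 153 154 156 159 159 160 159
  159 158 158 158 158 158 158 157 157 156 156 156]
 [147 125 111 110 112 119 131 141 152 158 160 159 159 158 159 159 158 157
  158 157 158 157 157 157 157 157 156 156 156 155]
 [151 139 134 133 135 141 149 155 158 158 158 158 158 157 159 157 158 157
  157 157 156 157 156 157 156 156 155 156 156 155]
 [155 152 152 152 153 154 157 158 158 157 156 156 157 157 157 158 157 156
  157 157 157 156 156 156 156 156 157 155 156 156]]
```

View pics/s2.png

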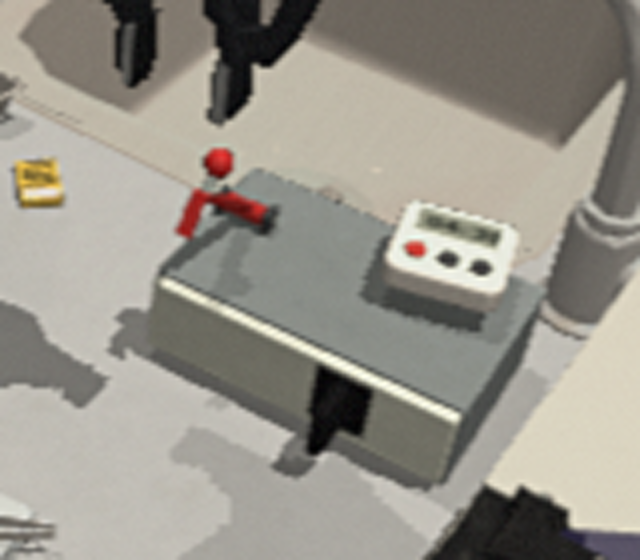

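The stay stands well raised (ball at (218,162)), though the ball slipped from the fingers near the end. I'll check the angle and locate the pull.

```bash
python3 - <<'E'
from h import *
d=grab('scene');T=grab('top')
# ball on the stay plane
H=np.array([.6626,-.0722,.070]); y=np.array([-.048,1,0])
c,w=ray(d,218/4+280-.4,162/4+140-.4); P=c+w*((H-c)@y)/(w@y); v=P-H
print('ball',P,np.linalg.norm(v),'stay',np.arctan2(v[2],-v[0])-np.arctan2(22,76))
for z in(.03,.04,.05): print(z,onz(T,373.2,194,z),onz(T,372.5,199.5,z))
print(tri(T,(372.5,199.3),d,(320/4+280,430/4+140)))
E
```

```text
ball [ 0.61345708 -0.07455886  0.13814138] 0.08404664582664644 stay 0.6642177388433723
0.03 [ 0.57548411 -0.18435928  0.03      ] [ 0.56326774 -0.18273698  0.03      ]
0.04 [ 0.5741922  -0.18195103  0.04      ] [ 0.56211046 -0.18034661  0.04      ]
0.05 [ 0.57290029 -0.17954278  0.05      ] [ 0.56095318 -0.17795624  0.05      ]
(array([ 0.56402938, -0.18254726,  0.03702007]), np.float64(0.00361802153865359))
```

The stay is at about 0.66 rad, only just clear, so I push the ball further back with closed fingers.

{"api": "move_arm", "payload": {
  "rows": [
    [0, 0, 0, 0, 0, 0, -1],
    [0, 0.1, 0, 0, 0, 0, -1],
    [0, 0, 2.5, 0, 0, 0, -1],
    [0, 0, 2.5, 0, 0, 0, -1],
    [0, 0, 2.5, 0, 0, 0, -1],
    [-1, 0, 0, 0, 0, 0, -1],
    [-1, 0, 0, 0, 0, 0, -1],
    [-1, 0, 0, 0, 0, 0, -1],
    [-1, 0, 0, 0, 0, 0, -1],
    [-1, 0, 0, 0, 0, 0, -1],
    [-1, 0, 0, 0, 0, 0, -1],
    [-0.4, 0, 0, 0, 0, 0, -1],
    [0, 0, 0, 0, 0, 0, -1],
    [0, 0, 0, 0, 0, 0, -1]
  ]
}}

```text
time: 7.53
tool_pos: [0.6345, -0.0724, 0.1692]
tool_rot: [0.008, -0.025, 1.0, -0.002]
contact_force: [-14.3, 4.2, 40.0]
gripper_width: 0.0
grasp_force: 20.1
```

{"api": "move_arm", "payload": {
  "rows": [
    [2, 0, 0, 0, 0, 0, -1],
    [2, 0, 0, 0, 0, 0, -1],
    [2, 0, 0, 0, 0, 0, -1],
    [2, 0, -1, 0, 0, 0, -1],
    [0, -3, -2, 0, 0, 0, -1],
    [0, -3, -2, 0, 0, 0, 0],
    [0, -2, -1, 0, 0, 0, 0],
    [0, 0, 0, 0, 0, 0, 0],
    [0, 0, 0, 0, 0, 0, 0],
    [0, 0, 0, 0, 0, 0, 0]
  ]
}}

```text
time: 8.37
tool_pos: [0.5524, -0.1554, 0.2139]
tool_rot: [0.001, -0.025, 1.0, -0.0]
contact_force: [0.8, 0.4, 0.0]
gripper_width: 0.499
grasp_force: 0.0
```

```bash
python3 - <<'E'
from h import *
d=grab('scene');h=cv2.cvtColor(d['img'],cv2.COLOR_BGR2HSV)
m=cv2.inRange(h,(0,150,80),(8,255,255)); k,l,st,ce=cv2.connectedComponentsWithStats(m)
print([(st[i],ce[i]) for i in range(1,k) if st[i,4]>15])
H=np.array([.6626,-.0722,.070]); 
for th in(.66,.8,1.,1.2):
  a=th+.282; print(th,proj(d,H+[-.079*np.cos(a),-.004*np.cos(a),.079*np.sin(a)]))
plan([(.575,-.182,.21),(.575,-.182,.12),(.575,-.182,.042)],2.8)
E
```

```text
[(array([336, 169,   4,   6,  16], dtype=int32), array([337.9375, 171.375 ])), (array([329, 178,  17,  18,  97], dtype=int32), array([336.92783505, 186.58762887])), (array([189, 244,  46,  27, 150], dtype=int32), array([212.46666667, 257.56      ]))]
0.66 [334.58055692 180.99013698]
0.8 [336.99032603 176.71309197]
1.0 [340.57398974 171.20803961]
1.2 [344.16363851 166.64343734]
turn [ 0.  -0.   0.1]
[ 0.575 -0.182  0.21 ] shift [-2.17 -2.82  0.3 ]
[ 0.575 -0.182  0.12 ] shift [0. 0. 9.]
[ 0.575 -0.182  0.042] shift [0.  0.  7.8]
jp [-0.4  -0.04  1.77  0.    1.41 -2.02] t 8.4
```

Stay is now near 0.95 rad. Next the drawer pull.

{"api": "move_arm", "payload": {
  "rows": [
    [-1, -1.4, 0, 0, 0, 0, 0],
    [-0.9, -1.4, 0, 0, 0, 0, 0],
    [0, 0, 3, 0, 0, 0, 0],
    [0, 0, 3, 0, 0, 0, 0],
    [0, 0, 3, 0, 0, 0, 0],
    [0, 0, 3, 0, 0, 0, 0],
    [0, 0, 3, 0, 0, 0, 0],
    [0, 0, 1.7, 0, 0, 0, 0],
    [0, 0, 0, 0, 0, 0, 0],
    [0, 0, 0, 0, 0, 0, 0],
    [0, 0, 0, 0, 0, 0, 0]
  ]
}}

```text
time: 9.33
tool_pos: [0.5729, -0.1823, 0.0472]
tool_rot: [0.001, -0.025, 1.0, -0.0]
contact_force: [0.3, 0.2, 0.8]
gripper_width: 0.499
grasp_force: 0.0
```

```bash
python3 - <<'E'
from h import *
d=grab('scene'); cv2.imwrite('pics/s3.png',cv2.resize(d['img'][140:280,280:440],None,fx=4,fy=4,interpolation=cv2.INTER_CUBIC))
E
```

```text
(no output)
```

View pics/s3.png

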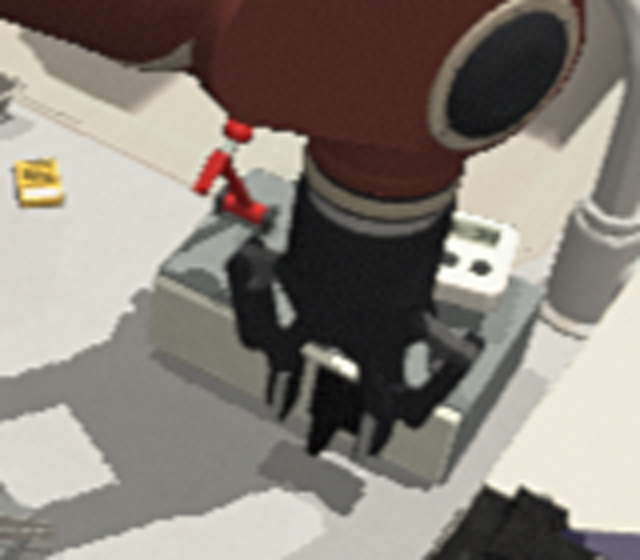

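The fingers stand either side of the pull (330,415); the stay is nearly upright with the ball at (238,130). Close and draw out.

{"api": "move_arm", "payload": {
  "rows": [
    [0, 0, 0.3, 0, 0, 0, -1],
    [0, 0, 0, 0, 0, 0, -1],
    [0, 0, 0, 0, 0, 0, -1],
    [0, 0, 0, 0, 0, 0, -1],
    [0, 0, 0, 0, 0, 0, -1],
    [0, 0, 0, 0, 0, 0, -1]
  ]
}}

```text
time: 9.88
tool_pos: [0.5724, -0.1818, 0.0442]
tool_rot: [0.0, -0.025, 1.0, 0.001]
contact_force: [-0.6, 5.3, 4.7]
gripper_width: 0.107
grasp_force: 59.1
```

{"api": "move_arm", "payload": {
  "rows": [
    [0.6, 0, 0, 0, 0, 0, -1],
    [1, 0, 0, 0, 0, 0, -1],
    [1, 0, 0, 0, 0, 0, -1],
    [1, 0, 0, 0, 0, 0, -1],
    [1, 0, 0, 0, 0, 0, -1],
    [1, 0, 0, 0, 0, 0, -1],
    [1, 0, 0, 0, 0, 0, -1],
    [1, 0, 0, 0, 0, 0, -1],
    [1, 0, 0, 0, 0, 0, -1],
    [0.8, 0, 0, 0, 0, 0, -1],
    [0.4, 0, 0, 0, 0, 0, -1],
    [0, 0, 0, 0, 0, 0, -1],
    [0, 0, 0, 0, 0, 0, -1],
    [0, 0, 0, 0, 0, 0, -1]
  ]
}}

```text
time: 11.05
tool_pos: [0.474, -0.1877, 0.0442]
tool_rot: [0.0, -0.025, 1.0, -0.0]
contact_force: [-0.6, 3.4, 6.1]
gripper_width: 0.106
grasp_force: 60.1
```

Drawer drawn out 98 mm. I'll release, rise, move aside and look.

{"api": "move_arm", "payload": {
  "rows": [
    [0, 0, 0, 0, 0, 0, -0.5],
    [0, 0, 0, 0, 0, 0, -0.1],
    [0, 0, 0, 0, 0, 0, -0.1],
    [0, 0, -3, 0, 0, 0, -0.1],
    [0, 0, -4, 0, 0, 0, -0.1],
    [0, 0, -4, 0, 0, 0, -0.1],
    [0, 0, -4, 0, 0, 0, -0.1],
    [0, 4, -3, 0, 0, 0, -0.1],
    [0, 4, 0, 0, 0, 7, -0.1],
    [0, 4, 0, 0, 0, 7, -0.1],
    [0, 4, 0, 0, 0, 7, -0.1],
    [0, 4, 0, 0, 0, 7, -0.1],
    [0, 4, 0, 0, 0, 7, -0.1],
    [0, 2, 0, 0, 0, 7, -0.1],
    [0, 0, 0, 0, 0, 7, -0.1],
    [0, 0, 0, 0, 0, 7, -0.1],
    [0, 0, 0, 0, 0, 7, -0.1],
    [0, 0, 0, 0, 0, 7, -0.1],
    [0, 0, 0, 0, 0, 7, -0.1],
    [0, 0, 0, 0, 0, 0, -0.1]
  ]
}}

```text
time: 12.72
tool_pos: [0.5132, 0.0395, 0.2175]
tool_rot: [-0.0, 0.581, 0.814, -0.0]
contact_force: [0.8, -0.1, 0.2]
gripper_width: 0.451
grasp_force: 0.0
```

```bash
python3 - <<'E'
from h import *
T=grab('top','T4.png');S=grab('scene','S4.png')
a=cv2.resize(T['img'][125:295,190:420],None,fx=3,fy=3,interpolation=cv2.INTER_CUBIC)
cv2.imwrite('pics/t4.png',a)
print(cur()[0],cur()[2]['joint_pos'])
E
```

```text
[0.51330885 0.03956913 0.21767545] [-6.75548175e-02 -1.92173260e-01  1.90043776e+00 -2.75162789e-04
  1.43381093e+00 -4.02778822e-01]
```

View pics/t4.png

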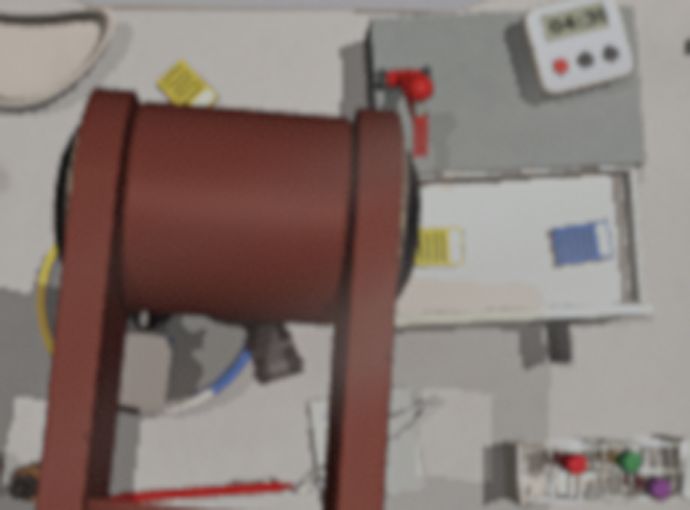

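The open drawer holds a yellow cassette (435,247) at the left place and a blue one (580,242) at the right; the middle is empty. I'll measure cassettes and carousel orientation.

```bash
python3 - <<'E'
from h import *
np.set_printoptions(precision=4,suppress=True)
T=grab('top');S=grab('scene');I0=cv2.imread('pics/top0.png')
def blobs(img,lo,hi,amin=15):
    h=cv2.cvtColor(img,cv2.COLOR_BGR2HSV); k,l,st,ce=cv2.connectedComponentsWithStats(cv2.inRange(h,lo,hi))
    return [(st[i],ce[i],np.argwhere(l==i)[:,::-1]) for i in range(1,k) if st[i,4]>amin]
Y=((18,90,70),(36,255,255));B=((105,90,50),(128,255,255))
# rim arcs, first picture -> fit circle through all arc points at z=.044, yaw from arc middles
from scipy.optimize import least_squares
A={}
for n,c in(('y',Y),('b',B)):
    for s,ce,p in blobs(I0,*c):
        if s[0]<280 and s[3]>20: A[n]=np.array([onz(T,*q,.044)[:2] for q in p]); 
c=np.array([.5024,.106])
P=np.vstack(list(A.values()))
r=least_squares(lambda v:np.linalg.norm(P-v[:2],axis=1)-v[2],[.5,.1,.08]);print('circle',r.x)
for n in A:
    d=A[n]-c; a=np.degrees(np.unwrap(np.arctan2(d[:,1],d[:,0]))); print(n,'arc',a.min(),a.max(),'r',np.linalg.norm(d,axis=1).mean())
g=cv2.cvtColor(I0,cv2.COLOR_BGR2GRAY)
m=np.zeros_like(g); m[235:265,225:250]=cv2.inRange(g,120,255)[235:265,225:250]
print('notch px',[ (ce, onz(T,*ce,.046)) for s,ce,p in [(s,ce,None) for s,ce in zip(*cv2.connectedComponentsWithStats(m)[2:])][1:] if s[4]>50])
g4=T['img']
for n,c in(('Y',Y),('B',B)):
    for nm,D in(('top',T),('scene',S)):
        for s,ce,p in blobs(D['img'],*c): print(n,nm,s,ce)
E
```

```text
circle [0.5027 0.1073 0.0785]
y arc 56.13086197942974 117.37724768827232 r 0.07967506651277433
b arc -142.06063630994612 -82.67205762170656 r 0.07725064312051592
notch px [(array([237.049, 250.484]), array([0.4477, 0.1114, 0.046 ]))]
Y top [243 145  16  16 141] [250.2624 152.8936]
Y top [328 202  11  11 115] [333.2609 207.1304]
Y top [202 207   8  36 100] [204.7  224.06]
Y scene [284 180  12  12 104] [288.9038 185.0962]
Y scene [209 182  25  18  47] [218.2128 190.3404]
Y scene [311 228  22  16 170] [320.4412 235.2941]
B top [375 200  12   5  24] [380.4167 201.875 ]
B top [262 242  11  13  39] [266.9744 248.2308]
B scene [235 215  35  13 111] [252.7297 222.9279]
B scene [237 219  34  17 176] [253.7159 229.767 ]
B scene [354 250  18  17 162] [362.8889 257.4444]
B scene [450 298  37  52 141] [466.1135 324.4539]
B scene [488 350  32  25  70] [502.2571 361.    ]
B scene [521 373  28  18  49] [532.898  381.2857]
B scene [550 389  10   7  18] [554.4444 392.1111]
```

```bash
python3 - <<'E'
from h import *
plan([(.5026,.1068,.2175),(.5026,.1068,.075)],-13)
E
```

```text
turn [ -0.   -0.  -57.8]
[0.5026 0.1068 0.2175] shift [2.56 6.3  0.03]
[0.5026 0.1068 0.075 ] shift [ 0.    0.   14.25]
jp [-0.07 -0.19  1.9  -0.    1.43 -0.4 ] t 12.9
```

{"api": "move_arm", "payload": {
  "rows": [
    [0, 0, 0, 0, 0, -7, -0.1],
    [0, 0, 0, 0, 0, -7, -0.1],
    [0, 0, 0, 0, 0, -7, -0.1],
    [0, 0, 0, 0, 0, -7, -0.1],
    [0, 0, 0, 0, 0, -7, -0.1],
    [0, 0, 0, 0, 0, -7, -0.1],
    [0, 0, 0, 0, 0, -7, -0.1],
    [0, 0, 0, 0, 0, -7, -0.1],
    [0, 0, 0, 0, 0, -1.8, -0.1],
    [0.9, 2.1, 0, 0, 0, 0, -0.1],
    [0.9, 2.1, 0, 0, 0, 0, -0.1],
    [0.8, 2.1, 0, 0, 0, 0, -0.1],
    [0, 0, 0, 0, 0, 0, -0.1],
    [0, 0, 3, 0, 0, 0, -0.1],
    [0, 0, 3, 0, 0, 0, -0.1],
    [0, 0, 3, 0, 0, 0, -0.1],
    [0, 0, 3, 0, 0, 0, -0.1],
    [0, 0, 0, 0, 0, 0, -0.1],
    [0, 0, 0, 0, 0, 0, -0.1]
  ]
}}

```text
time: 14.5
tool_pos: [0.5011, 0.1065, 0.0965]
tool_rot: [-0.002, 0.114, 0.993, -0.001]
contact_force: [0.0, -0.6, 0.9]
gripper_width: 0.448
grasp_force: 0.0
```

{"api": "move_arm", "payload": {
  "rows": [
    [0, 0, 2.2, 0, 0, 0, -0.1],
    [0, 0, 0, 0, 0, 0, -0.1],
    [0, 0, 0, 0, 0, 0, -0.5],
    [0, 0, 0, 0, 0, 0, -1],
    [0, 0, 0, 0, 0, 0, -1],
    [0, 0, 0, 0, 0, 0, -1],
    [0, 0, 0, 0, 0, 0, -1],
    [0, 0, 0, 0, 0, 0, -1]
  ]
}}

```text
time: 15.17
tool_pos: [0.5036, 0.1066, 0.0785]
tool_rot: [0.001, 0.114, 0.993, -0.0]
contact_force: [-3.3, -3.7, 6.4]
gripper_width: 0.125
grasp_force: 59.5
```

{"api": "move_arm", "payload": {
  "rows": [
    [0, 0, 0, 0, 0, 5, -1],
    [0, 0, 0, 0, 0, 5, -1],
    [0, 0, 0, 0, 0, 5, -1],
    [0, 0, 0, 0, 0, 5, -1],
    [0, 0, 0, 0, 0, 5, -1],
    [0, 0, 0, 0, 0, 5, -1],
    [0, 0, 0, 0, 0, 5, -1],
    [0, 0, 0, 0, 0, 5, -1],
    [0, 0, 0, 0, 0, 5, -1],
    [0, 0, 0, 0, 0, 5, -1],
    [0, 0, 0, 0, 0, 5, -1],
    [0, 0, 0, 0, 0, 5, -1],
    [0, 0, 0, 0, 0, 5, -1],
    [0, 0, 0, 0, 0, 5, -1],
    [0, 0, 0, 0, 0, 5, -1],
    [0, 0, 0, 0, 0, 5, -1],
    [0, 0, 0, 0, 0, 0, -1],
    [0, 0, 0, 0, 0, 0, -1]
  ]
}}

```text
time: 16.67
tool_pos: [0.5024, 0.1057, 0.0784]
tool_rot: [0.001, 0.726, 0.688, -0.002]
contact_force: [-8.4, -7.7, 11.2]
gripper_width: 0.123
grasp_force: 60.2
```

{"api": "move_arm", "payload": {
  "rows": [
    [0, 0, 0, 0, 0, 0, -0.5],
    [0, 0, 0, 0, 0, 0, 0],
    [0, 0, 0, 0, 0, 0, 0],
    [0, 0, -3, 0, 0, 0, 0],
    [0, 0, -4, 0, 0, 0, 0],
    [0, 0, -4, 0, 0, 0, 0],
    [0, 0, -3, 0, 0, 0, 0],
    [0, 4, 0, 0, 0, 0, 0],
    [0, 4, 0, 0, 0, 0, 0],
    [0, 4, 0, 0, 0, 0, 0],
    [0, 4, 0, 0, 0, 0, 0],
    [0, 3, 0, 0, 0, 0, 0],
    [0, 0, 0, 0, 0, 0, 0],
    [0, 0, 0, 0, 0, 0, 0]
  ]
}}

```text
time: 17.83
tool_pos: [0.693, 0.0966, 0.2148]
tool_rot: [-0.001, 0.726, 0.687, -0.001]
contact_force: [-0.3, 0.4, 0.1]
gripper_width: 0.499
grasp_force: 0.0
```

```bash
python3 - <<'E'
from h import *
print(cur()[0])
T=grab('top');S=grab('scene')
a=cv2.resize(T['img'][130:280,190:310],None,fx=4,fy=4,interpolation=cv2.INTER_CUBIC)
b=cv2.resize(S['img'][165:255,190:310],None,fx=3.3,fy=3.3,interpolation=cv2.INTER_CUBIC)
c=np.zeros((600,480+b.shape[1],3),np.uint8);c[:,:480]=a;c[:b.shape[0],480:]=b
cv2.imwrite('pics/c5.png',c[:,:800])
E
```

```text
[0.69300141 0.09659978 0.21477103]
```

View pics/c5.png

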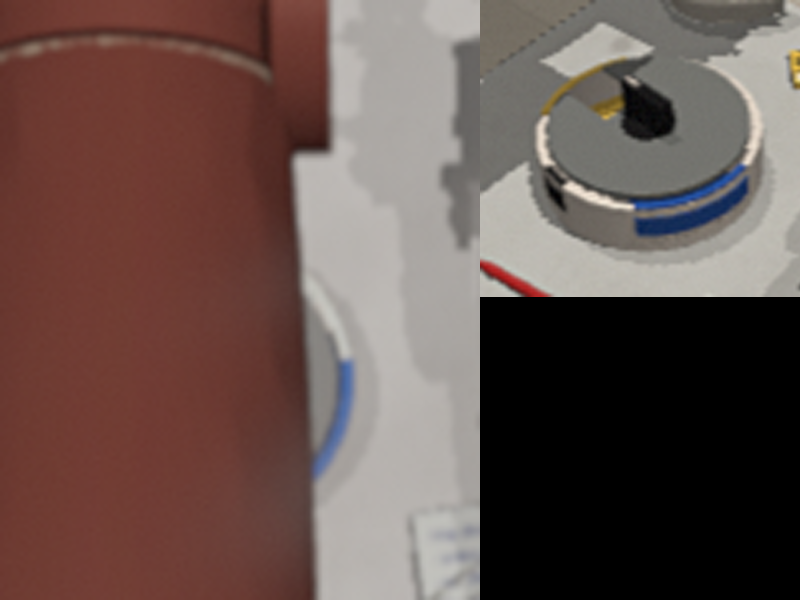

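The notch now stands over the yellow compartment (scene inset (610,100)). Next, the worktop cassette.

```bash
cat >> h.py <<'E'
def blobs(img,lo,hi,amin=15):
    h=cv2.cvtColor(img,cv2.COLOR_BGR2HSV); k,l,st,ce=cv2.connectedComponentsWithStats(cv2.inRange(h,lo,hi))
    return [(st[i],ce[i],np.argwhere(l==i)[:,::-1]) for i in range(1,k) if st[i,4]>amin]
Y=((18,90,70),(36,255,255));B=((105,90,50),(128,255,255))
E
python3 - <<'E'
from h import *
T=grab('top');S=grab('scene')
t=lambda x,y:(x/3+165-.33,y/3+120-.33)
print('tri colour',tri(T,(250.26,152.89),S,(288.9,185.1)))
print('top centre',onz(T,*t(262,104),.008), [onz(T,*t(*q),.008)[:2] for q in((257,73),(293,112),(268,134),(231,97))])
for s,ce,p in blobs(S['img'],*Y): print(s,ce,onz(S,*ce,.008))
t4=lambda x,y:(x/3+190-.33,y/3+125-.33)
print('drawer: Y',onz(T,*t4(434.5,247),.038),'B',onz(T,*t4(581,243),.038), 'triY',tri(T,(333.26,207.13),S,(320.44,235.29)))
print('bluecorners',[onz(T,*t4(*q),.038)[:2] for q in((549,227),(606,220),(611,259),(556,266))])
c=onz(T,*t(262,104),.008)
plan([(c[0],c[1],.2147),(c[0],c[1],.024)],-136.5)
E
```

```text
tri colour (array([ 0.67012526,  0.09046827, -0.00126878]), np.float64(0.0011503922486532964))
top centre [0.66514784 0.08547329 0.008     ] [array([0.68898699, 0.08971314]), array([0.65934685, 0.06189471]), array([0.64218847, 0.08051005]), array([0.67018404, 0.10905649])]
[284 180  12  12 104] [288.98076923 185.10576923] [0.66107266 0.0840856  0.008     ]
[209 184  21  16  48] [216.70833333 191.125     ] [0.52368801 0.21620556 0.008     ]
[224 194  10   7  44] [228.63636364 196.93181818] [0.52687136 0.17614336 0.008     ]
[311 228  22  16 171] [320.4502924  235.33333333] [ 0.56446701 -0.08348639  0.008     ]
drawer: Y [ 0.54471669 -0.097904    0.038     ] B [ 0.54915348 -0.20437741  0.038     ] triY (array([ 0.54452387, -0.09548098,  0.03355021]), np.float64(0.0009203801214313245))
bluecorners [array([ 0.56051104, -0.18118413]), array([ 0.56623007, -0.22273502]), array([ 0.53779765, -0.22607177]), array([ 0.53213492, -0.18608219])]
turn [ 0.  -0.  43.4]
[0.6651 0.0855 0.2147] shift [-2.69 -0.96  0.18]
[0.6651 0.0855 0.024 ] shift [ 0.    0.   19.07]
jp [0.03 0.24 1.46 0.   1.44 0.09] t 18.0
```

{"api": "move_arm", "payload": {
  "rows": [
    [0, 0, 0, 0, 0, 6.3, 0],
    [0, 0, 0, 0, 0, 6.3, 0],
    [0, 0, 0, 0, 0, 6.3, 0],
    [0, 0, 0, 0, 0, 6.3, 0],
    [0, 0, 0, 0, 0, 6.3, 0],
    [0, 0, 0, 0, 0, 6.3, 0],
    [0, 0, 0, 0, 0, 6.4, 0],
    [-1.4, -0.5, 0, 0, 0, 0, 0],
    [-1.3, -0.5, 0, 0, 0, 0, 0],
    [0, 0, 4, 0, 0, 0, 0],
    [0, 0, 4, 0, 0, 0, 0],
    [0, 0, 4, 0, 0, 0, 0],
    [0, 0, 3, 0, 0, 0, 0],
    [0, 0, 2, 0, 0, 0, 0],
    [0, 0, 0, 0, 0, 0, 0],
    [0, 0, 0, 0, 0, 0, 0],
    [0, 0, 0, 0, 0, 0, 0]
  ]
}}

```text
time: 19.45
tool_pos: [0.6667, 0.0859, 0.0487]
tool_rot: [0.001, 0.931, 0.364, 0.002]
contact_force: [0.4, -1.1, 1.0]
gripper_width: 0.499
grasp_force: 0.0
```

```bash
python3 - <<'E'
from h import *
plan([(.6652,.0854,.040),(.6652,.0854,.024)],-135.7)
S=grab('scene')
cv2.imwrite('pics/s6.png',cv2.resize(S['img'][130:220,240:360],None,fx=5,fy=5,interpolation=cv2.INTER_CUBIC))
E
```

```text
turn [ 0.1 -0.2 -1.6]
[0.6652 0.0854 0.04  ] shift [-0.14 -0.07  0.87]
[0.6652 0.0854 0.024 ] shift [0.  0.  1.6]
jp [0.02 0.35 1.63 0.   1.16 0.84] t 19.4
```

View pics/s6.png

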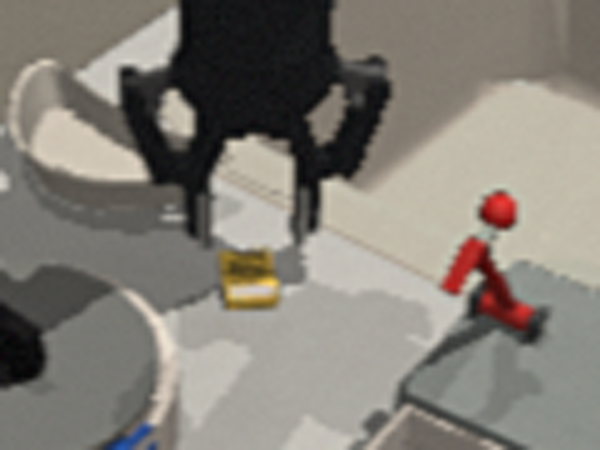

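Fingers straddle the cassette (250,280) with tips at (205,235) and (305,235); descend and grip.

{"api": "move_arm", "payload": {
  "rows": [
    [-0.1, -0.1, 1, 0, 0, -1.6, 0],
    [0, 0, 1, 0, 0, 0, 0],
    [0, 0, 0.5, 0, 0, 0, 0],
    [0, 0, 0, 0, 0, 0, 0],
    [0, 0, 0, 0, 0, 0, 0],
    [0, 0, 0, 0, 0, 0, -0.3],
    [0, 0, 0, 0, 0, 0, -0.6],
    [0, 0, 0, 0, 0, 0, -1],
    [0, 0, 0, 0, 0, 0, -1],
    [0, 0, 0, 0, 0, 0, -1],
    [0, 0, 0, 0, 0, 0, -1]
  ]
}}

```text
time: 20.42
tool_pos: [0.6649, 0.0858, 0.022]
tool_rot: [0.0, 0.926, 0.377, 0.001]
contact_force: [0.3, 0.4, 3.9]
gripper_width: 0.299
grasp_force: 59.5
```

```bash
python3 - <<'E'
from h import *
plan([(.6649,.0858,.14),(.5056,.1539,.14),(.5056,.1539,.085)],-93.2)
E
```

```text
turn [  0.1  -0.  -42.5]
[0.6649 0.0858 0.14  ] shift [  0.   -0.  -11.8]
[0.5056 0.1539 0.14  ] shift [  5.91 -16.29   0.  ]
[0.5056 0.1539 0.085 ] shift [0.  0.  5.5]
jp [0.02 0.38 1.64 0.   1.12 0.82] t 20.4
```

{"api": "move_arm", "payload": {
  "rows": [
    [0, 0, -2, 0, 0, 0, -1],
    [0, 0, -3, 0, 0, 0, -1],
    [0, 0, -3.4, 0, 0, 0, -1],
    [0, 0, -3.4, 0, 0, 0, -1],
    [0, 0, 0, 0, 0, -7.1, -1],
    [0, 0, 0, 0, 0, -7.1, -1],
    [0, 0, 0, 0, 0, -7.1, -1],
    [0, 0, 0, 0, 0, -7.1, -1],
    [0, 0, 0, 0, 0, -7.1, -1],
    [0, 0, 0, 0, 0, -7, -1],
    [0.98, -2.7, 0, 0, 0, 0, -1],
    [0.98, -2.7, 0, 0, 0, 0, -1],
    [0.98, -2.7, 0, 0, 0, 0, -1],
    [0.98, -2.7, 0, 0, 0, 0, -1],
    [0.98, -2.7, 0, 0, 0, 0, -1],
    [0.98, -2.7, 0, 0, 0, 0, -1],
    [0, 0, 0, 0, 0, 0, -1],
    [0, 0, 2.5, 0, 0, 0, -1],
    [0, 0, 2, 0, 0, 0, -1],
    [0, 0, 0, 0, 0, 0, -1]
  ]
}}

```text
time: 22.08
tool_pos: [0.5026, 0.153, 0.0894]
tool_rot: [-0.002, 0.727, 0.687, -0.003]
contact_force: [-0.9, 0.4, -1.7]
gripper_width: 0.299
grasp_force: 59.2
```

{"api": "move_arm", "payload": {
  "rows": [
    [0, 0, 0, 0, 0, 0, -1],
    [0, 0, 0, 0, 0, 0, -1]
  ]
}}

```text
time: 22.25
tool_pos: [0.5065, 0.1535, 0.0947]
tool_rot: [0.0, 0.727, 0.687, 0.0]
contact_force: [-0.3, -0.4, 0.2]
gripper_width: 0.298
grasp_force: 59.2
```

```bash
python3 - <<'E'
from h import *
plan([(.5056,.1539,.085),(.5056,.1539,.0705)],-93.2)
S=grab('scene')
# cap notch corners predicted
c=np.array([.503,.106]);u=np.array([np.cos(np.radians(86.8)),np.sin(np.radians(86.8))]);n=np.array([-u[1],u[0]])
a=cv2.resize(S['img'][150:240,180:300],None,fx=6,fy=6,interpolation=cv2.INTER_CUBIC)
for r in(.025,.0735):
  for w in(-.019,.019):
    q=proj(S,[*(c+r*u+w*n),.05]); cv2.circle(a,tuple(int(v) for v in (q-[180,150]+.4)*6),3,(0,255,0),-1)
cv2.imwrite('pics/s7.png',a)
E
```

```text
turn [ 0.  -0.  -0.1]
[0.5056 0.1539 0.085 ] shift [ 0.04 -0.09  0.97]
[0.5056 0.1539 0.0705] shift [0.   0.   1.45]
jp [ 0.15 -0.02  1.96 -0.    1.2   0.21] t 22.2
```

View pics/s7.png

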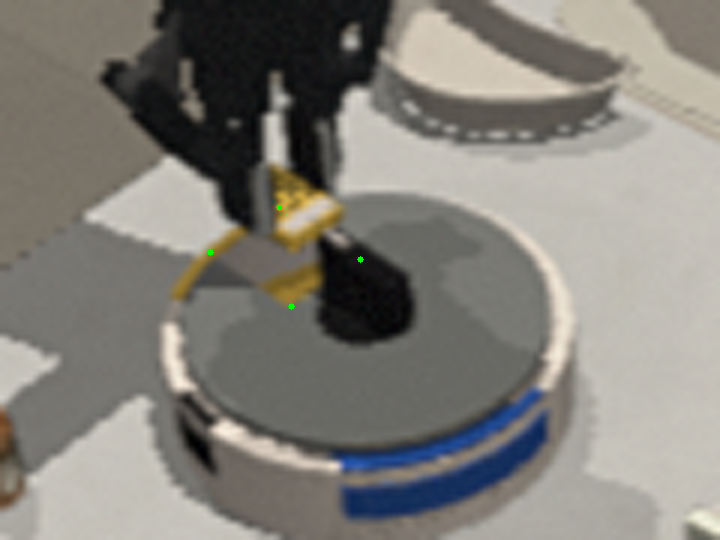

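The overlaid notch corners fit the image (front edge (290,303) to (209,256)), and the cassette hangs over the notch. Lower and release.

{"api": "move_arm", "payload": {
  "rows": [
    [0, -0.1, 1, 0, 0, 0, -1],
    [0, 0, 1, 0, 0, 0, -1],
    [0, 0, 0.4, 0, 0, 0, -1],
    [0, 0, 0, 0, 0, 0, -1],
    [0, 0, 0, 0, 0, 0, -1],
    [0, 0, 0, 0, 0, 0, -1]
  ]
}}

```text
time: 22.8
tool_pos: [0.5045, 0.1537, 0.0697]
tool_rot: [-0.0, 0.727, 0.687, -0.0]
contact_force: [-0.7, -0.1, -0.2]
gripper_width: 0.297
grasp_force: 59.5
```

{"api": "move_arm", "payload": {
  "rows": [
    [0, 0, 0, 0, 0, 0, -0.4],
    [0, 0, 0, 0, 0, 0, -0.2],
    [0, 0, 0, 0, 0, 0, -0.1],
    [0, 0, 0, 0, 0, 0, -0.1],
    [0, 0, -2, 0, 0, 0, -0.1],
    [0, 0, -4, 0, 0, 0, -0.1],
    [0, 0, -3, 0, 0, 0, -0.1],
    [0, 0, 0, 0, 0, 0, -0.1]
  ]
}}

```text
time: 23.47
tool_pos: [0.509, 0.1544, 0.1681]
tool_rot: [0.004, 0.727, 0.687, 0.005]
contact_force: [1.2, -0.0, 1.3]
gripper_width: 0.446
grasp_force: 0.0
```

```bash
python3 - <<'E'
from h import *
S=grab('scene')
for s,ce,p in blobs(S['img'],*Y): print(s,ce,[onz(S,*ce,z)[:2] for z in(.022,.05)])
h=(.544-.0, )
plan([(.544,-.0965,.168),(.544,-.0965,.065)],-87.2)
E
```

```text
[208 182  26  18  57] [217.66666667 190.57894737] [array([0.5163925 , 0.20313752]), array([0.49560746, 0.17779515])]
[223 194  11   7  45] [228.57777778 196.88888889] [array([0.51650094, 0.16452364]), array([0.4957113 , 0.14081947])]
[311 228  22  16 170] [320.44117647 235.29411765] [array([ 0.55337844, -0.08985596]), array([ 0.53102426, -0.10276797])]
turn [ 0.5 -0.1 -6. ]
[ 0.544  -0.0965  0.168 ] shift [-25.21   2.41  -0.29]
[ 0.544  -0.0965  0.065 ] shift [ 0.   0.  10.3]
jp [ 0.15 -0.11  1.92 -0.    1.32  0.21] t 23.5
```

```bash
python3 - <<'E'
from h import *
T=grab('top');S=grab('scene')
for nm,C in(('Y',Y),('B',B)):
  for s,ce,p in blobs(T['img'],*C):
    if ce[0]>300 and ce[1]<230:
      r=cv2.minAreaRect(p.astype(np.float32)); print(nm,s,ce,r)
      print('  corners z.038',np.round([onz(T,*q,.038)[:2] for q in cv2.boxPoints(r)],4))
# whole cassette incl. strip: dark slots
a=cv2.resize(T['img'][180:240,315:415],None,fx=5,fy=5,interpolation=cv2.INTER_CUBIC)
b=cv2.resize(S['img'][170:240,195:275],None,fx=5,fy=5,interpolation=cv2.INTER_CUBIC)
c=np.zeros((600,500,3),np.uint8);c[:300]=a;c[300:600,:400]=b[:300]
cv2.imwrite('pics/c8.png',c)
E
```

```text
Y [325 202  14  11 149] [331.71812081 206.93959732] ((331.5, 207.0), (10.0, 13.0), 90.0)
  corners z.038 [[ 0.5554 -0.0772]
 [ 0.5558 -0.1055]
 [ 0.5339 -0.1055]
 [ 0.5335 -0.0772]]
B [375 201  12   4  19] [379.42105263 201.94736842] ((380.24615478515625, 201.56922912597656), (1.9295274019241333, 11.401752471923828), 74.74488067626953)
  corners z.038 [[ 0.5566 -0.1851]
 [ 0.5635 -0.2092]
 [ 0.5595 -0.2103]
 [ 0.5526 -0.1862]]
```

View pics/c8.png

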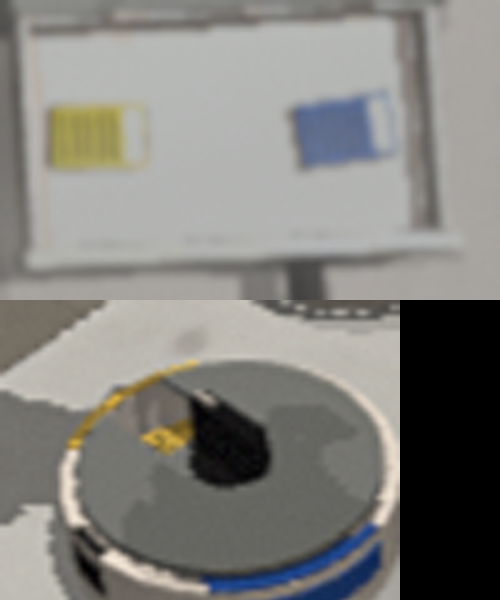

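Yellow drawer cassette centre in the crop is (99,136), blue (345,130) tilted about 9°; the lower half shows the filed yellow cassette's slots under the notch at (165,440).

```bash
python3 - <<'E'
from h import *
T=grab('top')
y=onz(T,334.4,206.8,.038);b=onz(T,383.6,205.5,.038);print('Y',y,'B',b,np.linalg.norm(y-b))
print('B corners',[np.round(onz(T,u/5+314.6,v/5+179.6,.038)[:2],4) for u,v in((293,107),(388,92),(397,152),(302,167))])
plan([(y[0],y[1],.168),(y[0],y[1],.08),(y[0],y[1],.054)],-89)
E
```

```text
Y [ 0.54515817 -0.09767821  0.038     ] B [ 0.54953395 -0.20495518  0.038     ] 0.10736617231441471
B corners [array([ 0.5591, -0.1823]), array([ 0.5663, -0.2239]), array([ 0.54  , -0.2275]), array([ 0.5329, -0.1861])]
turn [-0.1  0.  -4.2]
[ 0.5452 -0.0977  0.168 ] shift [-25.19   3.67  -0.9 ]
[ 0.5452 -0.0977  0.08  ] shift [0.  0.  8.8]
[ 0.5452 -0.0977  0.054 ] shift [0.  0.  2.6]
jp [ 0.15 -0.11  1.93 -0.    1.32  0.21] t 23.7
```

To keep the gripper clear of the stay's lip I first push the stay further upright with closed fingers, lower this time.

{"api": "move_arm", "payload": {
  "rows": [
    [0, 0, 0, 0, 0, -4.2, -0.5],
    [-3.3, 0.5, 0, 0, 0, 0, -1],
    [-3.3, 0.5, 0, 0, 0, 0, -1],
    [-3.3, 0.5, 0, 0, 0, 0, -1],
    [-3.3, 0.5, 0, 0, 0, 0, -1],
    [-3.3, 0.5, 0, 0, 0, 0, -1],
    [-3.3, 0.6, 0, 0, 0, 0, -1],
    [-3.3, 0.6, 0, 0, 0, 0, -1],
    [0, 0, 2.6, 0, 0, 0, -1],
    [0, 0, 2.6, 0, 0, 0, -1],
    [0, 0, 0, 0, 0, 0, -1],
    [0, 0, 0, 0, 0, 0, -1],
    [0, 0, 0, 0, 0, 0, -1]
  ]
}}

```text
time: 24.75
tool_pos: [0.5454, -0.0764, 0.1079]
tool_rot: [-0.0, 0.701, 0.713, -0.0]
contact_force: [0.2, 0.2, -0.1]
gripper_width: 0.0
grasp_force: 0.0
```

{"api": "move_arm", "payload": {
  "rows": [
    [0, 1, 0, 0, 0, 0, -1],
    [0, 1, 0, 0, 0, 0, -1],
    [0, 1, 0, 0, 0, 0, -1],
    [0, 1, 0, 0, 0, 0, -1],
    [0, 1, 0, 0, 0, 0, -1],
    [0, 1, 0, 0, 0, 0, -1],
    [0, 0, 0, 0, 0, 0, -1],
    [0, 0, 0, 0, 0, 0, -1]
  ]
}}

```text
time: 25.42
tool_pos: [0.6187, -0.0751, 0.1318]
tool_rot: [0.011, 0.7, 0.714, 0.01]
contact_force: [-20.6, 14.2, 69.1]
gripper_width: -0.002
grasp_force: 35.2
```

{"api": "move_arm", "payload": {
  "rows": [
    [0, 0, -2.5, 0, 0, 0, -1],
    [0, 0, -2.5, 0, 0, 0, -1],
    [0, -2, -2, 0, 0, 0, -1],
    [0, -4, 0, 0, 0, 0, -1],
    [3, -2, 0, 0, 0, 0, -1],
    [4, 0, 0, 0, 0, 0, -1],
    [4, 0, 0, 0, 0, 0, -0.1],
    [4, 0, 0, 0, 0, 0, -0.1],
    [0, 0, 0, 0, 0, 0, -0.1],
    [0, 0, 0, 0, 0, 0, -0.1]
  ]
}}

```text
time: 26.25
tool_pos: [0.524, 0.0751, 0.1792]
tool_rot: [0.001, 0.7, 0.715, 0.001]
contact_force: [0.6, -0.6, -0.7]
gripper_width: 0.45
grasp_force: 0.0
```

```bash
python3 - <<'E'
from h import *
S=grab('scene');T=grab('top')
a=cv2.resize(S['img'][145:265,285:415],None,fx=4.5,fy=4.5,interpolation=cv2.INTER_CUBIC)
cv2.imwrite('pics/s9.png',a)
for nm,D in(('T',T),('S',S)):
  for s,ce,p in blobs(D['img'],(0,150,80),(8,255,255)): print(nm,s,ce)
plan([(.5452,-.0977,.168)],-89)
E
```

```text
T [325 130   8   6  38] [328.52631579 132.44736842]
T [319 142  14  12  92] [327.17391304 148.57608696]
S [336 159  16  37 138] [343.41304348 175.96376812]
S [189 244  46  27 158] [212.68987342 257.6835443 ]
turn [ 0.1  0.  -0. ]
[ 0.5452 -0.0977  0.168 ] shift [-17.09   1.83   1.07]
jp [-0.   -0.12  1.91 -0.    1.36 -0.02] t 26.4
```

View pics/s9.png

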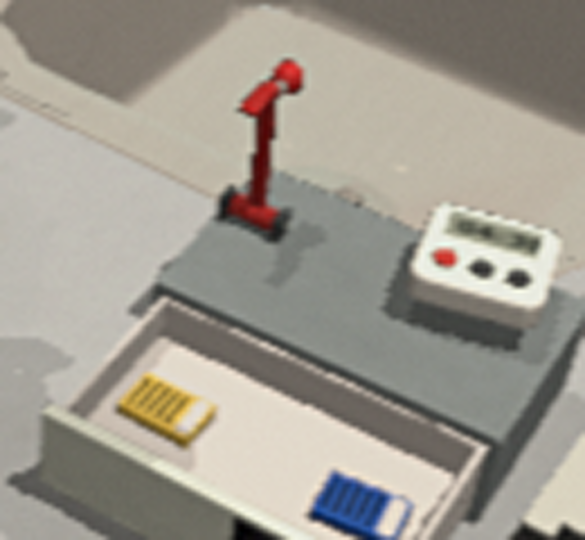

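The stay now stands upright (ball (289,77)) and both drawer cassettes lie in place (yellow (165,408), blue (360,505)). Now the drawer's yellow one.

{"api": "move_arm", "payload": {
  "rows": [
    [-2.9, 0.3, 0, 0, 0, 0, -0.1],
    [-2.9, 0.3, 0, 0, 0, 0, -0.1],
    [-2.9, 0.3, 0, 0, 0, 0, -0.1],
    [-2.9, 0.3, 0, 0, 0, 0, -0.1],
    [-2.9, 0.3, 0, 0, 0, 0, -0.1],
    [-2.6, 0.3, 0, 0, 0, 0, -0.1],
    [0, 0, 3, 0, 0, 0, -0.1],
    [0, 0, 3, 0, 0, 0, -0.1],
    [0, 0, 3, 0, 0, 0, -0.1],
    [0, 0, 0.5, 0, 0, 0, -0.1],
    [0, 0, 0, 0, 0, 0, -0.1],
    [0, 0, 0, 0, 0, 0, -0.1],
    [0, 0, 0, 0, 0, 0, -0.1],
    [0, 0, 0, 0, 0, 0, -0.1]
  ]
}}

```text
time: 27.52
tool_pos: [0.5457, -0.0984, 0.0857]
tool_rot: [0.002, 0.701, 0.713, 0.001]
contact_force: [-0.2, -0.9, 0.6]
gripper_width: 0.445
grasp_force: 0.0
```

```bash
python3 - <<'E'
from h import *
plan([(.5452,-.0982,.052)],-89)
E
```

```text
turn [ 0.2  0.1 -0.1]
[ 0.5452 -0.0982  0.052 ] shift [ 0.02 -0.05  3.37]
jp [-0.31  0.04  1.91 -0.    1.18 -0.33] t 27.5
```

{"api": "move_arm", "payload": {
  "rows": [
    [0, 0, 1.2, 0, 0, 0, -0.1],
    [0, 0, 1.2, 0, 0, 0, -0.1],
    [0, 0, 0.9, 0, 0, 0, -0.1],
    [0, 0, 0, 0, 0, 0, -0.1],
    [0, 0, 0, 0, 0, 0, -0.1],
    [0, 0, 0, 0, 0, 0, -0.4],
    [0, 0, 0, 0, 0, 0, -1],
    [0, 0, 0, 0, 0, 0, -1],
    [0, 0, 0, 0, 0, 0, -1],
    [0, 0, 0, 0, 0, 0, -1],
    [0, 0, 0, 0, 0, 0, -1]
  ]
}}

```text
time: 28.43
tool_pos: [0.5438, -0.0976, 0.05]
tool_rot: [-0.0, 0.701, 0.713, -0.0]
contact_force: [-0.3, 0.3, -0.1]
gripper_width: 0.308
grasp_force: 59.0
```

{"api": "move_arm", "payload": {
  "rows": [
    [0, 0, -2, 0, 0, 0, -1],
    [0, 0, -3, 0, 0, 0, -1],
    [0, 0, -3, 0, 0, 0, -1],
    [0, 0, -3, 0, 0, 0, -1],
    [0, 0, 0, 0, 0, 0, -1],
    [0, 0, 0, 0, 0, 0, -1]
  ]
}}

```text
time: 28.93
tool_pos: [0.5455, -0.0982, 0.1629]
tool_rot: [0.002, 0.701, 0.713, 0.001]
contact_force: [0.2, 0.4, -0.5]
gripper_width: 0.303
grasp_force: 59.1
```

```bash
python3 - <<'E'
from h import *
p=cur()[0]; S=grab('scene')
for s,ce,q in blobs(S['img'],*Y): print(s,ce)
print('proj',proj(S,p+[0,0,-.018]))
plan([(.5053,.1537,.16),(.5053,.1537,.09),(.5053,.1537,.0700)],-93.2)
E
```

```text
[209 182  25  18  62] [218.61290323 189.93548387]
[327 193  12  14  75] [331.05333333 199.54666667]
[223 194  11   7  46] [228.67391304 196.84782609]
proj [325.92555865 198.77130973]
turn [0.1 0.  4.2]
[0.5053 0.1537 0.16  ] shift [24.89 -5.28  0.05]
[0.5053 0.1537 0.09  ] shift [0. 0. 7.]
[0.5053 0.1537 0.07  ] shift [0. 0. 2.]
jp [-0.31 -0.05  1.87 -0.    1.32 -0.33] t 29.0
```

Held. Carry it to the notch.

{"api": "move_arm", "payload": {
  "rows": [
    [0, 0, 0, 0, 0, 4.2, -1],
    [2.8, -0.6, 0, 0, 0, 0, -1],
    [2.8, -0.6, 0, 0, 0, 0, -1],
    [2.8, -0.6, 0, 0, 0, 0, -1],
    [2.8, -0.6, 0, 0, 0, 0, -1],
    [2.8, -0.6, 0, 0, 0, 0, -1],
    [2.8, -0.6, 0, 0, 0, 0, -1],
    [2.8, -0.6, 0, 0, 0, 0, -1],
    [2.8, -0.6, 0, 0, 0, 0, -1],
    [2.5, -0.5, 0, 0, 0, 0, -1],
    [0, 0, 0, 0, 0, 0, -1],
    [0, 0, 3, 0, 0, 0, -1],
    [0, 0, 3, 0, 0, 0, -1],
    [0, 0, 0.5, 0, 0, 0, -1],
    [0, 0, 0, 0, 0, 0, -1],
    [0, 0, 0, 0, 0, 0, -1],
    [0, 0, 0, 0, 0, 0, -1]
  ]
}}

```text
time: 30.4
tool_pos: [0.5062, 0.1537, 0.0965]
tool_rot: [0.001, 0.727, 0.687, 0.001]
contact_force: [-0.5, 0.0, -0.2]
gripper_width: 0.301
grasp_force: 59.2
```

```bash
python3 - <<'E'
from h import *
p=cur()[0]; S=grab('scene')
for s,ce,q in blobs(S['img'],*Y): print(s,ce)
plan([(.5053,.1537,.0695)],-93.2)
E
```

```text
[224 176  13  15  90] [228.74444444 183.13333333]
[209 188  12  12  34] [213.79411765 193.35294118]
[223 194  11   7  44] [228.61363636 196.81818182]
turn [ 0.2 -0.  -0.1]
[0.5053 0.1537 0.0695] shift [-0.02 -0.12  2.74]
jp [ 0.15 -0.03  1.96 -0.    1.2   0.21] t 30.4
```

{"api": "move_arm", "payload": {
  "rows": [
    [0, -0.05, 1, 0, 0, 0, -1],
    [0, 0, 1, 0, 0, 0, -1],
    [0, 0, 0.6, 0, 0, 0, -1],
    [0, 0, 0, 0, 0, 0, -1],
    [0, 0, 0, 0, 0, 0, -1],
    [0, 0, 0, 0, 0, 0, -1]
  ]
}}

```text
time: 30.95
tool_pos: [0.5049, 0.154, 0.069]
tool_rot: [0.0, 0.727, 0.687, 0.0]
contact_force: [1.4, -0.0, 2.0]
gripper_width: 0.299
grasp_force: 60.3
```

{"api": "move_arm", "payload": {
  "rows": [
    [0, 0, 0, 0, 0, 0, -0.4],
    [0, 0, 0, 0, 0, 0, -0.2],
    [0, 0, 0, 0, 0, 0, -0.1],
    [0, 0, 0, 0, 0, 0, -0.1],
    [0, 0, -2, 0, 0, 0, -0.1],
    [0, 0, -4, 0, 0, 0, -0.1],
    [0, 0, -3, 0, 0, 0, -0.1],
    [0, 0, 0, 0, 0, 0, -0.1],
    [0, 0, 0, 0, 0, 0, -0.1]
  ]
}}

```text
time: 31.7
tool_pos: [0.5061, 0.1542, 0.1617]
tool_rot: [0.001, 0.727, 0.687, 0.002]
contact_force: [-0.5, -0.6, -0.3]
gripper_width: 0.452
grasp_force: 0.0
```

```bash
python3 - <<'E'
from h import *
S=grab('scene','S10.png')
for s,ce,q in blobs(S['img'],*Y): print(s,ce)
plan([(.503,.106,.16),(.503,.106,.076)],-93.2)
E
```

```text
[208 182  26  18  60] [218.23333333 190.31666667]
[222 193  12   8  61] [227.7704918  196.36065574]
turn [ 0.1 -0.  -0. ]
[0.503 0.106 0.16 ] shift [-4.8   0.09 -0.05]
[0.503 0.106 0.076] shift [0.  0.  8.4]
jp [ 0.16 -0.11  1.93  0.    1.32  0.21] t 31.8
```

```bash
python3 - <<'E'
import cv2,numpy as np
a=[cv2.resize(cv2.imread(f'pics/{f}.png')[178:216,200:250],None,fx=8,fy=8,interpolation=cv2.INTER_CUBIC) for f in('S10',)]
cv2.imwrite('pics/c11.png',a[0])
E
```

```text
(no output)
```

View pics/c11.png

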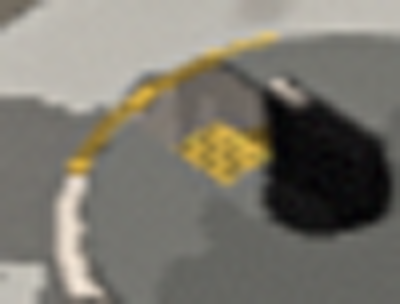

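The second yellow cassette lies inside below the cap, its face at (225,150). Now turn the cap to blue.

{"api": "move_arm", "payload": {
  "rows": [
    [-2.4, 0.05, 0, 0, 0, 0, -0.1],
    [-2.4, 0.04, 0, 0, 0, 0, -0.1],
    [0, 0, 0, 0, 0, 0, -0.1],
    [0, 0, 3, 0, 0, 0, -0.1],
    [0, 0, 3, 0, 0, 0, -0.1],
    [0, 0, 2.4, 0, 0, 0, -0.1],
    [0, 0, 0, 0, 0, 0, -0.1],
    [0, 0, 0, 0, 0, 0, -0.1],
    [0, 0, 0, 0, 0, 0, -0.5],
    [0, 0, 0, 0, 0, 0, -1],
    [0, 0, 0, 0, 0, 0, -1],
    [0, 0, 0, 0, 0, 0, -1],
    [0, 0, 0, 0, 0, 0, -1]
  ]
}}

```text
time: 32.83
tool_pos: [0.5024, 0.1062, 0.076]
tool_rot: [-0.0, 0.727, 0.687, -0.0]
contact_force: [-5.5, 0.5, 4.3]
gripper_width: 0.13
grasp_force: 60.1
```

{"api": "move_arm", "payload": {
  "rows": [
    [0, 0, 0, 0, 0, -5, -1],
    [0, 0, 0, 0, 0, -5, -1],
    [0, 0, 0, 0, 0, -5, -1],
    [0, 0, 0, 0, 0, -5, -1],
    [0, 0, 0, 0, 0, -5, -1],
    [0, 0, 0, 0, 0, -5, -1],
    [0, 0, 0, 0, 0, -5, -1],
    [0, 0, 0, 0, 0, -5, -1],
    [0, 0, 0, 0, 0, -5, -1],
    [0, 0, 0, 0, 0, -5, -1],
    [0, 0, 0, 0, 0, -5, -1],
    [0, 0, 0, 0, 0, -5, -1],
    [0, 0, 0, 0, 0, -5, -1],
    [0, 0, 0, 0, 0, -5, -1],
    [0, 0, 0, 0, 0, -5, -1],
    [0, 0, 0, 0, 0, -5, -1],
    [0, 0, 0, 0, 0, 0, -1]
  ]
}}

```text
time: 34.25
tool_pos: [0.503, 0.1066, 0.076]
tool_rot: [0.0, 0.115, 0.993, 0.001]
contact_force: [-3.2, 3.0, 3.0]
gripper_width: 0.124
grasp_force: 59.9
```

{"api": "move_arm", "payload": {
  "rows": [
    [0, 0, 0, 0, 0, -5, -1],
    [0, 0, 0, 0, 0, -5, -1],
    [0, 0, 0, 0, 0, -5, -1],
    [0, 0, 0, 0, 0, -5, -1],
    [0, 0, 0, 0, 0, -5, -1],
    [0, 0, 0, 0, 0, -5, -1],
    [0, 0, 0, 0, 0, -5, -1],
    [0, 0, 0, 0, 0, -5, -1],
    [0, 0, 0, 0, 0, -5, -1],
    [0, 0, 0, 0, 0, -5, -1],
    [0, 0, 0, 0, 0, -5, -1],
    [0, 0, 0, 0, 0, -5, -1],
    [0, 0, 0, 0, 0, -5, -1],
    [0, 0, 0, 0, 0, -5, -1],
    [0, 0, 0, 0, 0, -5, -1],
    [0, 0, 0, 0, 0, -5, -1],
    [0, 0, 0, 0, 0, 0, -1],
    [0, 0, 0, 0, 0, 0, -1]
  ]
}}

```text
time: 35.75
tool_pos: [0.5027, 0.1073, 0.076]
tool_rot: [0.001, -0.549, 0.836, 0.001]
contact_force: [-4.3, 5.5, 6.5]
gripper_width: 0.13
grasp_force: 60.1
```

```bash
python3 - <<'E'
from h import *
plan([(.503,.106,.078)],66.8)
S=grab('scene')
for c in(Y,B):
  for s,ce,q in blobs(S['img'],*c): print(s,ce)
E
```

```text
turn [ 0.1  0.1 -0.2]
[0.503 0.106 0.078] shift [ 0.11 -0.08 -0.2 ]
jp [ 0.06 -0.03  2.01  0.    1.17 -2.67] t 35.8
[209 187  12  13  30] [213.53333333 193.53333333]
[236 215  34  13 205] [252.46341463 221.14634146]
[237 219  34  17 175] [253.74857143 229.76571429]
[354 250  18  17 162] [362.88888889 257.44444444]
[450 299   5  13  22] [451.81818182 304.72727273]
[456 311  31  38  97] [470.27835052 330.53608247]
[487 348  24  21  59] [498.22033898 358.22033898]
[527 379  19  10  31] [536.         383.19354839]
[543 379  17  11  37] [550.89189189 383.72972973]
[547 389  13   7  26] [553.38461538 391.65384615]
```

{"api": "move_arm", "payload": {
  "rows": [
    [0, 0, 0, 0, 0, 0, -0.4],
    [0, 0, 0, 0, 0, 0, -0.1],
    [0, 0, 0, 0, 0, 0, -0.1],
    [0, 0, -3, 0, 0, 0, -0.1],
    [0, 0, -4, 0, 0, 0, -0.1],
    [0, 0, -2, 0, 0, 0, -0.1],
    [0, 0, 0, 0, 0, 0, -0.1]
  ]
}}

```text
time: 36.38
tool_pos: [0.5066, 0.1059, 0.1717]
tool_rot: [0.005, -0.55, 0.835, -0.003]
contact_force: [1.0, -0.1, 0.7]
gripper_width: 0.453
grasp_force: 0.0
```

{"api": "move_arm", "payload": {
  "rows": [
    [0, 0, 0, 0, 0, 7.1, -0.1],
    [0, 0, 0, 0, 0, 7.1, -0.1],
    [0, 0, 0, 0, 0, 7.1, -0.1],
    [0, 0, 0, 0, 0, 7.1, -0.1],
    [0, 0, 0, 0, 0, 7.1, -0.1],
    [0, 0, 0, 0, 0, 7.1, -0.1],
    [0, 0, 0, 0, 0, 7.1, -0.1],
    [0, 0, 0, 0, 0, 7.1, -0.1],
    [0, 0, 0, 0, 0, 7.1, -0.1],
    [0, 0, 0, 0, 0, 7.1, -0.1],
    [0, 0, 0, 0, 0, 7.1, -0.1],
    [0, 0, 0, 0, 0, 7.1, -0.1],
    [0, 0, 0, 0, 0, 7.1, -0.1],
    [0, 0, 0, 0, 0, 7.1, -0.1],
    [0, 0, 0, 0, 0, 7.1, -0.1],
    [0, 0, 0, 0, 0, 7.1, -0.1],
    [0, 0, 0, 0, 0, 7.1, -0.1],
    [0, 0, 0, 0, 0, 7.1, -0.1],
    [0, 0, 0, 0, 0, 7.1, -0.1],
    [0, 0, 0, 0, 0, 7.1, -0.1]
  ]
}}

```text
time: 38.05
tool_pos: [0.5025, 0.1056, 0.164]
tool_rot: [-0.0, 0.613, 0.79, -0.0]
contact_force: [0.3, 0.6, 0.3]
gripper_width: 0.451
grasp_force: 0.0
```

```bash
python3 - <<'E'
from h import *
T=grab('top')
for s,ce,p in blobs(T['img'],*B):
    if ce[0]>300 and ce[1]<230: print(s,ce)
plan([(.5495,-.205,.165),(.5495,-.205,.085),(.5495,-.205,.051)],-81.7)
E
```

```text
[375 201  12   3  18] [379.94444444 201.88888889]
turn [-0.1  0.   5.8]
[ 0.5495 -0.205   0.165 ] shift [-31.42   0.17  -0.1 ]
[ 0.5495 -0.205   0.085 ] shift [0. 0. 8.]
[ 0.5495 -0.205   0.051 ] shift [0.  0.  3.4]
jp [ 0.06 -0.15  1.95 -0.    1.34 -0.18] t 38.1
```

{"api": "move_arm", "payload": {
  "rows": [
    [0, 0, 0, 0, 0, 5.8, -0.1],
    [-3.1, 0, 0, 0, 0, 0, -0.1],
    [-3.1, 0, 0, 0, 0, 0, -0.1],
    [-3.1, 0, 0, 0, 0, 0, -0.1],
    [-3.1, 0, 0, 0, 0, 0, -0.1],
    [-3.1, 0, 0, 0, 0, 0, -0.1],
    [-3.1, 0, 0, 0, 0, 0, -0.1],
    [-3.1, 0, 0, 0, 0, 0, -0.1],
    [-3.1, 0, 0, 0, 0, 0, -0.1],
    [-3.1, 0.1, 0, 0, 0, 0, -0.1],
    [-3.5, 0.1, 0, 0, 0, 0, -0.1],
    [0, 0, 0, 0, 0, 0, -0.1],
    [0, 0, 3, 0, 0, 0, -0.1],
    [0, 0, 3, 0, 0, 0, -0.1],
    [0, 0, 1.8, 0, 0, 0, -0.1],
    [0, 0, 0, 0, 0, 0, -0.1],
    [0, 0, 0, 0, 0, 0, -0.1],
    [0, 0, 0, 0, 0, 0, -0.1]
  ]
}}

```text
time: 39.6
tool_pos: [0.5543, -0.204, 0.0882]
tool_rot: [0.001, 0.649, 0.76, 0.0]
contact_force: [0.4, -0.0, 0.1]
gripper_width: 0.448
grasp_force: 0.0
```

```bash
python3 - <<'E'
from h import *
plan([(.5493,-.205,.051)],-81.7)
S=grab('scene')
for s,ce,q in blobs(S['img'],*B): print(s,ce)
E
```

```text
turn [0.1 0.1 0.7]
[ 0.5493 -0.205   0.051 ] shift [-0.02 -0.51  3.72]
jp [-0.48  0.12  1.82 -0.    1.19 -0.64] t 39.6
[510 208  16   3  22] [517.36363636 209.63636364]
[534 210  26   8  68] [547.64705882 213.26470588]
[236 215  34  13 204] [252.43137255 221.17156863]
[237 219  34  17 174] [253.68965517 229.77011494]
[354 251  18  16 150] [362.95333333 257.86666667]
[452 307  26  34  70] [463.77142857 322.9       ]
[479 339   7  10  21] [481.85714286 343.57142857]
[494 356   9   7  16] [498.3125 358.875 ]
[549 382   9   6  19] [552.63157895 384.42105263]
[546 388  14   7  21] [553.14285714 391.52380952]
```

{"api": "move_arm", "payload": {
  "rows": [
    [0, -0.5, 0.5, 0, 0, 0.7, -0.1],
    [0, 0, 1.2, 0, 0, 0, -0.1],
    [0, 0, 1.2, 0, 0, 0, -0.1],
    [0, 0, 0.7, 0, 0, 0, -0.1],
    [0, 0, 0, 0, 0, 0, -0.1],
    [0, 0, 0, 0, 0, 0, -0.1],
    [0, 0, 0, 0, 0, 0, -0.4],
    [0, 0, 0, 0, 0, 0, -1],
    [0, 0, 0, 0, 0, 0, -1],
    [0, 0, 0, 0, 0, 0, -1],
    [0, 0, 0, 0, 0, 0, -1],
    [0, 0, 0, 0, 0, 0, -1]
  ]
}}

```text
time: 40.65
tool_pos: [0.5488, -0.2047, 0.0513]
tool_rot: [0.0, 0.654, 0.756, 0.0]
contact_force: [-0.2, 0.4, 1.5]
gripper_width: 0.3
grasp_force: 59.0
```

{"api": "move_arm", "payload": {
  "rows": [
    [0, 0, -2, 0, 0, 0, -1],
    [0, 0, -3, 0, 0, 0, -1],
    [0, 0, -3, 0, 0, 0, -1],
    [0, 0, -3, 0, 0, 0, -1],
    [0, 0, 0, 0, 0, 0, -1],
    [0, 0, 0, 0, 0, 0, -1]
  ]
}}

```text
time: 41.15
tool_pos: [0.5501, -0.2054, 0.164]
tool_rot: [0.003, 0.654, 0.756, 0.001]
contact_force: [-1.1, 0.1, -1.0]
gripper_width: 0.303
grasp_force: 59.1
```

```bash
python3 - <<'E'
from h import *
S=grab('scene')
for s,ce,q in blobs(S['img'],*B): 
  if s[1]<280: print(s,ce)
plan([(.4838,.0625,.16),(.4838,.0625,.094),(.4838,.0625,.0695)],-113.2)
E
```

```text
[536 210  24   8  60] [548.28333333 213.33333333]
[236 215  34  13 206] [252.46116505 221.16990291]
[237 219  34  17 175] [253.68571429 229.79428571]
[377 223   9   6  19] [380.68421053 226.42105263]
turn [ 0.1  0.  31.5]
[0.4838 0.0625 0.16  ] shift [ 22.   -16.51   0.16]
[0.4838 0.0625 0.094 ] shift [0.  0.  6.6]
[0.4838 0.0625 0.0695] shift [0.   0.   2.45]
jp [-0.48  0.03  1.79 -0.    1.32 -0.63] t 41.2
```

{"api": "move_arm", "payload": {
  "rows": [
    [0, 0, 0, 0, 0, 6.3, -1],
    [0, 0, 0, 0, 0, 6.3, -1],
    [0, 0, 0, 0, 0, 6.3, -1],
    [0, 0, 0, 0, 0, 6.3, -1],
    [0, 0, 0, 0, 0, 6.3, -1],
    [2.2, -1.65, 0, 0, 0, 0, -1],
    [2.2, -1.65, 0, 0, 0, 0, -1],
    [2.2, -1.65, 0, 0, 0, 0, -1],
    [2.2, -1.65, 0, 0, 0, 0, -1],
    [2.2, -1.65, 0, 0, 0, 0, -1],
    [2.2, -1.65, 0, 0, 0, 0, -1],
    [2.2, -1.65, 0, 0, 0, 0, -1],
    [2.2, -1.65, 0, 0, 0, 0, -1],
    [2.2, -1.65, 0, 0, 0, 0, -1],
    [2.2, -1.65, 0, 0, 0, 0, -1],
    [0, 0, 0, 0, 0, 0, -1],
    [0, 0, 3, 0, 0, 0, -1],
    [0, 0, 3, 0, 0, 0, -1],
    [0, 0, 0, 0, 0, 0, -1],
    [0, 0, 0, 0, 0, 0, -1]
  ]
}}

```text
time: 42.87
tool_pos: [0.4814, 0.0623, 0.098]
tool_rot: [-0.002, 0.835, 0.55, -0.003]
contact_force: [0.5, -0.1, -0.4]
gripper_width: 0.299
grasp_force: 59.1
```

```bash
python3 - <<'E'
from h import *
plan([(.4838,.0625,.0695)],-113.2)
S=grab('scene'); p=cur()[0]
for s,ce,q in blobs(S['img'],*B): 
  if s[1]<280: print(s,ce,onz(S,*ce,p[2]-.015))
E
```

```text
turn [-0.4  0.2 -0.1]
[0.4838 0.0625 0.0695] shift [0.11 0.21 2.85]
jp [-0.02 -0.13  2.06 -0.    1.22  0.38] t 42.9
[244 198  11  11  80] [248.4  202.45] [0.48394556 0.0633876  0.08523423]
[245 207  13   7  31] [251.12903226 210.51612903] [0.46836108 0.04126483 0.08523423]
[538 211  11   4  20] [542.55 211.85] [ 0.86613353 -0.46078842  0.08523423]
[550 213  10   4  17] [554.88235294 214.29411765] [ 0.87478463 -0.48378814  0.08523423]
[236 215  34  13 203] [252.5270936  221.14778325] [0.44587729 0.01716816 0.08523423]
[237 219  34  17 176] [253.71590909 229.76704545] [ 0.42860883 -0.00150657  0.08523423]
```

{"api": "move_arm", "payload": {
  "rows": [
    [0, 0.1, 1, 0, 0, 0, -1],
    [0, 0, 1, 0, 0, 0, -1],
    [0, 0, 0.7, 0, 0, 0, -1],
    [0, 0, 0, 0, 0, 0, -1],
    [0, 0, 0, 0, 0, 0, -1],
    [0, 0, 0, 0, 0, 0, -1],
    [0, 0, 0, 0, 0, 0, -1]
  ]
}}

```text
time: 43.5
tool_pos: [0.4853, 0.0622, 0.0746]
tool_rot: [0.0, 0.835, 0.55, 0.0]
contact_force: [-0.7, 1.0, -1.0]
gripper_width: 0.301
grasp_force: 59.1
```

{"api": "move_arm", "payload": {
  "rows": [
    [0, -0.15, 0.45, 0, 0, 0, -1],
    [0, 0, 0, 0, 0, 0, -1],
    [0, 0, 0, 0, 0, 0, -1],
    [0, 0, 0, 0, 0, 0, -1]
  ]
}}

```text
time: 43.83
tool_pos: [0.4834, 0.0628, 0.0695]
tool_rot: [0.0, 0.835, 0.55, -0.0]
contact_force: [-0.4, 0.5, 1.1]
gripper_width: 0.304
grasp_force: 59.1
```

{"api": "move_arm", "payload": {
  "rows": [
    [0, 0, 0, 0, 0, 0, -0.4],
    [0, 0, 0, 0, 0, 0, -0.2],
    [0, 0, 0, 0, 0, 0, -0.1],
    [0, 0, 0, 0, 0, 0, -0.1],
    [0, 0, -2, 0, 0, 0, -0.1],
    [0, 0, -4, 0, 0, 0, -0.1],
    [0, 0, -3, 0, 0, 0, -0.1],
    [0, 0, 0, 0, 0, 0, -0.1],
    [0, 0, 0, 0, 0, 0, -0.1],
    [0, 0, 0, 0, 0, 0, -0.1]
  ]
}}

```text
time: 44.67
tool_pos: [0.4831, 0.0628, 0.1591]
tool_rot: [-0.0, 0.835, 0.55, -0.0]
contact_force: [-0.5, 0.8, -0.5]
gripper_width: 0.449
grasp_force: 0.0
```

```bash
python3 - <<'E'
from h import *
S=grab('scene'); p=cur()[0]
for s,ce,q in blobs(S['img'],*B,5): 
  if s[1]<280 and s[0]<400: print(s,ce,onz(S,*ce,.022),onz(S,*ce,.055))
plan([(.5027,.1066,.16),(.5027,.1066,.076)],-113.2)
E
```

```text
[236 215  34  14 208] [252.33173077 221.1875    ] [0.48993314 0.06103082 0.022     ] [0.46675949 0.03826855 0.055     ]
[237 219  34  17 175] [253.65714286 229.77142857] [0.47112592 0.04020183 0.022     ] [0.44889265 0.01848104 0.055     ]
turn [-0.1  0.1 -0. ]
[0.5027 0.1066 0.16  ] shift [ 4.82  0.13 -0.19]
[0.5027 0.1066 0.076 ] shift [0.  0.  8.4]
jp [-0.02 -0.21  2.02  0.    1.34  0.38] t 44.7
```

```bash
python3 - <<'E'
from h import *
S=grab('scene')
for z in(.022,.056): print(z,proj(S,[.4838,.0625,z]))
h=cv2.cvtColor(S['img'],cv2.COLOR_BGR2HSV); m=cv2.inRange(h,*B)
for r in range(204,238): print(r,''.join('#' if v else ('.' if g<90 else 'o') for v,g in zip(m[r,232:274],h[r,232:274,2])))
E
```

```text
0.022 [250.12631301 222.36222992]
0.056 [249.35096986 212.0034425 ]
204 .......................ooooooooooooooooooo
205 ......................oooooooooooooooooooo
206 ......................oooooooooooooooooooo
207 ....................oooooooooooooooooooooo
208 ..................oooooooooooooooooooooooo
209 ..............oooooooooooooooooooooooooooo
210 ...........ooooooooooooooooooooooooooooooo
211 ........oooooooooooooooooooooooooooooooooo
212 .....oooooooooooooooooooo.oooooooooooooooo
213 ...ooooooooooooooooooooooooooooooooooooooo
214 ..ooooooooooooooooo.oooooooooooooooooooooo
215 .oooooooooooooooooo###..oo.oooooo.oo##oooo
216 oooooooooooooooooo#########.ooo..oo###oooo
217 ooooooooooooooooo###########.o..#####ooooo
218 ooooooooooooo.###############.######oooooo
219 ooooooooooooo######################ooo#ooo
220 oooooooooooo#####################oooo##ooo
221 ooooooooooooo###################oooo###ooo
222 oooooooooooooo################ooooo####ooo
223 oooooooooooooo##############ooooo######ooo
224 .............#############oooooo######oooo
225 o...####################ooooooo######ooooo
226 oooo#################ooooooo########oooooo
227 ooooo###########oooooooooo#########ooooooo
228 oooooooooooooooooooooooo##########oooooooo
229 oooooooooooooooooooo#############ooooooooo
230 oooooooooooooooo###############ooooooooooo
231 ooooo########################ooooooooooooo
232 ooooo######################ooooooooooooooo
233 ooooo###################oooooooooooooooooo
234 ooooo################ooooooooooooooooooooo
235 oooooo############oooooooooooooooooooooooo
236 oooooooooooooooooooooooooooooooooooooooooo
237 oooooooooooooooooooooooooooooooooooooooooo
```

The blue region lies at the well's depth (rows 215–227 near column 252; at cap level it would be centred on row 212), so it is filed. Now the cap goes back to the mark.

{"api": "move_arm", "payload": {
  "rows": [
    [2.4, 0.05, 0, 0, 0, 0, -0.1],
    [2.4, 0.05, 0, 0, 0, 0, -0.1],
    [0, 0, 0, 0, 0, 0, -0.1],
    [0, 0, 3, 0, 0, 0, -0.1],
    [0, 0, 3, 0, 0, 0, -0.1],
    [0, 0, 2.4, 0, 0, 0, -0.1],
    [0, 0, 0, 0, 0, 0, -0.1],
    [0, 0, 0, 0, 0, 0, -0.1],
    [0, 0, 0, 0, 0, 0, -0.5],
    [0, 0, 0, 0, 0, 0, -1],
    [0, 0, 0, 0, 0, 0, -1],
    [0, 0, 0, 0, 0, 0, -1],
    [0, 0, 0, 0, 0, 0, -1]
  ]
}}

```text
time: 45.85
tool_pos: [0.5025, 0.107, 0.0772]
tool_rot: [-0.001, 0.835, 0.55, -0.001]
contact_force: [-6.8, 0.6, 5.9]
gripper_width: 0.126
grasp_force: 60.1
```

{"api": "move_arm", "payload": {
  "rows": [
    [0, 0, 0, 0, 0, 5, -1],
    [0, 0, 0, 0, 0, 5, -1],
    [0, 0, 0, 0, 0, 5, -1],
    [0, 0, 0, 0, 0, 5, -1],
    [0, 0, 0, 0, 0, 5, -1],
    [0, 0, 0, 0, 0, 5, -1],
    [0, 0, 0, 0, 0, 5, -1],
    [0, 0, 0, 0, 0, 5, -1],
    [0, 0, 0, 0, 0, 5, -1],
    [0, 0, 0, 0, 0, 5, -1],
    [0, 0, 0, 0, 0, 5, -1],
    [0, 0, 0, 0, 0, 5, -1],
    [0, 0, 0, 0, 0, 5, -1],
    [0, 0, 0, 0, 0, 5, -1],
    [0, 0, 0, 0, 0, 5, -1],
    [0, 0, 0, 0, 0, 5, -1],
    [0, 0, 0, 0, 0, 0, -1],
    [0, 0, 0, 0, 0, 0, -1]
  ]
}}

```text
time: 47.35
tool_pos: [0.5027, 0.1068, 0.0772]
tool_rot: [-0.0, 0.993, -0.115, -0.001]
contact_force: [-5.9, 0.7, 5.3]
gripper_width: 0.126
grasp_force: 60.0
```

{"api": "move_arm", "payload": {
  "rows": [
    [0, 0, 0, 0, 0, 0, -0.4],
    [0, 0, 0, 0, 0, 0, -0.1],
    [0, 0, 0, 0, 0, 0, -0.1],
    [0, 0, -3, 0, 0, 0, -0.1],
    [0, 0, -4, 0, 0, 0, -0.1],
    [0, 0, -4, 0, 0, 0, -0.1],
    [0, 0, -1, 0, 0, 0, -0.1],
    [0, 0, 0, 0, 0, 0, -0.1]
  ]
}}

```text
time: 48.02
tool_pos: [0.5064, 0.1066, 0.2014]
tool_rot: [-0.001, 0.993, -0.115, 0.005]
contact_force: [1.1, 0.9, -0.2]
gripper_width: 0.451
grasp_force: 0.0
```

```bash
python3 - <<'E'
from h import *
plan([(.475,-.187,.195),(.475,-.187,.08),(.475,-.187,.046)],-177.2)
S=grab('scene')
for c in(Y,B):
  for s,ce,q in blobs(S['img'],*c,5):
    if s[1]<280 and s[0]<400: print(s,ce)
E
```

```text
turn [ -0.1  -0.6 -16. ]
[ 0.475 -0.187  0.195] shift [-4.57 29.18  0.64]
[ 0.475 -0.187  0.08 ] shift [ 0.   0.  11.5]
[ 0.475 -0.187  0.046] shift [0.  0.  3.4]
jp [ 0.06 -0.18  1.92 -0.    1.39  1.87] t 48.0
[209 182  25  18  48] [218.3125     190.27083333]
[236 215  34  13 108] [252.9537037  222.87037037]
[237 219  34  17 175] [253.68571429 229.79428571]
```

{"api": "move_arm", "payload": {
  "rows": [
    [0, 0, 0, 0, 0, -5.4, -0.1],
    [0, 0, 0, 0, 0, -5.3, -0.1],
    [0, 0, 0, 0, 0, -5.3, -0.1],
    [-0.46, 2.9, 0, 0, 0, 0, -0.1],
    [-0.46, 2.9, 0, 0, 0, 0, -0.1],
    [-0.46, 2.9, 0, 0, 0, 0, -0.1],
    [-0.46, 2.9, 0, 0, 0, 0, -0.1],
    [-0.46, 2.9, 0, 0, 0, 0, -0.1],
    [-0.46, 2.9, 0, 0, 0, 0, -0.1],
    [-0.46, 2.9, 0, 0, 0, 0, -0.1],
    [-0.46, 2.9, 0, 0, 0, 0, -0.1],
    [-0.46, 2.9, 0, 0, 0, 0, -0.1],
    [-0.46, 3.1, 0, 0, 0, 0, -0.1],
    [0, 0, 0, 0, 0, 0, -0.1],
    [0, 0, 3.7, 0, 0, 0, -0.1],
    [0, 0, 3.7, 0, 0, 0, -0.1],
    [0, 0, 3, 0, 0, 0, -0.1],
    [0, 0, 0, 0, 0, 0, -0.1],
    [0, 0, 0, 0, 0, 0, -0.1],
    [0, 0, 0, 0, 0, 0, -0.1]
  ]
}}

```text
time: 49.73
tool_pos: [0.4719, -0.1873, 0.0923]
tool_rot: [0.0, 1.0, 0.024, 0.0]
contact_force: [0.6, -0.0, -0.6]
gripper_width: 0.45
grasp_force: 0.0
```

```bash
python3 - <<'E'
from h import *
plan([(.475,-.187,.046)],-177.2)
E
```

```text
turn [ 0. -0. -0.]
[ 0.475 -0.187  0.046] shift [ 0.31 -0.02  4.63]
jp [-0.52 -0.07  2.02  0.    1.2   1.  ] t 49.7
```

{"api": "move_arm", "payload": {
  "rows": [
    [0.3, 0, 0, 0, 0, 0, -0.1],
    [0, 0, 2, 0, 0, 0, -0.1],
    [0, 0, 2, 0, 0, 0, -0.1],
    [0, 0, 0.6, 0, 0, 0, -0.1],
    [0, 0, 0, 0, 0, 0, -0.1],
    [0, 0, 0, 0, 0, 0, -0.5],
    [0, 0, 0, 0, 0, 0, -1],
    [0, 0, 0, 0, 0, 0, -1],
    [0, 0, 0, 0, 0, 0, -1],
    [0, 0, 0, 0, 0, 0, -1]
  ]
}}

```text
time: 50.57
tool_pos: [0.4757, -0.1876, 0.0476]
tool_rot: [0.001, 1.0, 0.025, 0.001]
contact_force: [-0.4, 2.7, 6.1]
gripper_width: 0.105
grasp_force: 60.6
```

{"api": "move_arm", "payload": {
  "rows": [
    [0.6, 0, 0, 0, 0, 0, -1],
    [1, 0, 0, 0, 0, 0, -1],
    [1, 0, 0, 0, 0, 0, -1],
    [1, 0, 0, 0, 0, 0, -1],
    [1, 0, 0, 0, 0, 0, -1],
    [1, 0, 0, 0, 0, 0, -1],
    [1, 0, 0, 0, 0, 0, -1],
    [1, 0, 0, 0, 0, 0, -1],
    [1, 0, 0, 0, 0, 0, -1],
    [0.8, 0, 0, 0, 0, 0, -1],
    [0.3, 0, 0, 0, 0, 0, -1],
    [0.2, 0, 0, 0, 0, 0, -1],
    [0, 0, 0, 0, 0, 0, -1],
    [0, 0, 0, 0, 0, 0, -1]
  ]
}}

```text
time: 51.73
tool_pos: [0.5742, -0.1817, 0.0476]
tool_rot: [-0.001, 1.0, 0.025, 0.001]
contact_force: [-2.1, 4.9, 7.9]
gripper_width: 0.1
grasp_force: 60.9
```

{"api": "move_arm", "payload": {
  "rows": [
    [0.2, 0, 0, 0, 0, 0, -1],
    [0.2, 0, 0, 0, 0, 0, -1],
    [0.1, 0, 0, 0, 0, 0, -1],
    [0, 0, 0, 0, 0, 0, -1],
    [0, 0, 0, 0, 0, 0, -1]
  ]
}}

```text
time: 52.15
tool_pos: [0.5745, -0.1817, 0.0475]
tool_rot: [-0.001, 1.0, 0.025, -0.006]
contact_force: [-22.4, 5.0, 21.3]
gripper_width: 0.104
grasp_force: 63.0
```

Drawer is home (stop felt). Release, rise, and locate the ball.

{"api": "move_arm", "payload": {
  "rows": [
    [0, 0, 0, 0, 0, 0, -0.5],
    [0, 0, 0, 0, 0, 0, -0.1],
    [0, 0, 0, 0, 0, 0, -0.1],
    [0, 0, -3, 0, 0, 0, -0.1],
    [0, 0, -4, 0, 0, 0, -0.1],
    [0, 0, -4, 0, 0, 0, -0.5],
    [0, 0, -4, 0, 0, 0, -1],
    [0, 0, -3, 0, 0, 0, -1],
    [0, 0, 0, 0, 0, 0, -1],
    [0, 0, 0, 0, 0, 0, -1]
  ]
}}

```text
time: 52.98
tool_pos: [0.5799, -0.183, 0.2291]
tool_rot: [0.001, 1.0, 0.024, 0.003]
contact_force: [-0.6, 0.0, -0.3]
gripper_width: 0.005
grasp_force: 0.0
```

```bash
python3 - <<'E'
from h import *
S=grab('scene');T=grab('top')
for nm,D in(('T',T),('S',S)):
  for s,ce,p in blobs(D['img'],(0,150,80),(8,255,255),8):
    if s[0]>280 and s[0]<360 and s[1]<200: print(nm,s,ce)
b=tri(T,(328.5,132.4),S,(348.8,161.7));print('ball',b)
b=b[0]
plan([(.72,-.071,.235),(.72,-.071,.150),(.66,-.074,.150)],-177.2)
E
```

```text
T [325 130   8   6  38] [328.52631579 132.44736842]
T [319 142  14  12  92] [327.17391304 148.57608696]
S [336 159  16  37 162] [343.21604938 176.82098765]
ball (array([ 0.67970841, -0.07001325,  0.14703592]), np.float64(3.07395701316427e-05))
turn [-0.   0.1 -0.1]
[ 0.72  -0.071  0.235] shift [ 14.73 -10.4   -1.06]
[ 0.72  -0.071  0.15 ] shift [0.  0.  8.5]
[ 0.66  -0.074  0.15 ] shift [-6.01  0.01  0.  ]
jp [-0.43  0.03  1.68 -0.    1.43  1.09] t 53.1
```

{"api": "move_arm", "payload": {
  "rows": [
    [2.45, -1.73, 0, 0, 0, 0, -1],
    [2.45, -1.73, 0, 0, 0, 0, -1],
    [2.45, -1.73, 0, 0, 0, 0, -1],
    [2.45, -1.73, 0, 0, 0, 0, -1],
    [2.45, -1.73, 0, 0, 0, 0, -1],
    [2.45, -1.73, 0, 0, 0, 0, -1],
    [0, 0, 0, 0, 0, 0, -1],
    [0, 0, 0, 0, 0, 0, -1],
    [0, 0, 2.6, 0, 0, 0, -1],
    [0, 0, 2.6, 0, 0, 0, -1],
    [0, 0, 2.4, 0, 0, 0, -1],
    [0, 0, 0, 0, 0, 0, -1],
    [0, 0, 0, 0, 0, 0, -1],
    [0, 0, 0, 0, 0, 0, -1]
  ]
}}

```text
time: 54.25
tool_pos: [0.7201, -0.0722, 0.1504]
tool_rot: [0.0, 1.0, 0.024, 0.0]
contact_force: [1.4, -0.0, 0.1]
gripper_width: -0.001
grasp_force: 0.0
```

{"api": "move_arm", "payload": {
  "rows": [
    [-0.8, 0, 0, 0, 0, 0, -1],
    [-0.8, 0, 0, 0, 0, 0, -1],
    [-0.8, 0, 0, 0, 0, 0, -1],
    [-0.8, 0, 0, 0, 0, 0, -1],
    [-0.8, 0, 0, 0, 0, 0, -1],
    [-0.8, 0, 0, 0, 0, 0, -1],
    [-0.8, 0, 0, 0, 0, 0, -1],
    [0, 0, 0, 0, 0, 0, -1],
    [0, 0, 0, 0, 0, 0, -1]
  ]
}}

```text
time: 55.0
tool_pos: [0.6635, -0.0742, 0.1493]
tool_rot: [-0.0, 1.0, 0.024, -0.0]
contact_force: [0.0, 0.7, -0.6]
gripper_width: 0.001
grasp_force: 0.0
```

{"api": "move_arm", "payload": {
  "rows": [
    [-0.7, 0, 0.1, 0, 0, 0, -1],
    [-0.7, 0, 0.2, 0, 0, 0, -1],
    [-0.7, 0, 0.3, 0, 0, 0, -1],
    [-0.7, 0, 0.3, 0, 0, 0, -1],
    [-0.7, 0, 0.4, 0, 0, 0, -1],
    [-0.5, 0, 0.4, 0, 0, 0, -1],
    [0, 0, 0, 0, 0, 0, -1],
    [0, 0, 0, 0, 0, 0, -1]
  ]
}}

```text
time: 55.67
tool_pos: [0.6234, -0.076, 0.1319]
tool_rot: [-0.0, 1.0, 0.024, -0.001]
contact_force: [0.6, -0.5, 1.0]
gripper_width: -0.003
grasp_force: 0.0
```

{"api": "move_arm", "payload": {
  "rows": [
    [0.5, 0, 0, 0, 0, 0, -1],
    [0, 0, -3, 0, 0, 0, -1],
    [0, 0, -2.5, 0, 0, 0, -1],
    [-2, 0, 0, 0, 0, 0, -1],
    [-2, 0, 0, 0, 0, 0, -1],
    [0, 0, 0, 0, 0, 0, -1],
    [0, 0, 0, 0, 0, 0, -1],
    [0, 0, 0, 0, 0, 0, -1]
  ]
}}

```text
time: 56.33
tool_pos: [0.59, -0.0778, 0.1878]
tool_rot: [0.0, 1.0, 0.024, 0.0]
contact_force: [-0.2, -0.6, -0.4]
gripper_width: -0.001
grasp_force: 0.0
```

```bash
python3 - <<'E'
from h import *
S=grab('scene')
for s,ce,p in blobs(S['img'],(0,150,80),(8,255,255),8):
    if s[0]>280 and s[0]<360 and s[1]<200: print(s,ce)
H=np.array([.6626,-.0722,.070])
for th in(0,.2,.3,.4,.5,.6,.8):
  a=th+.282; print(th,H+[-.079*np.cos(a),-.004*np.cos(a),.079*np.sin(a)],proj(S,H+[-.079*np.cos(a),-.004*np.cos(a),.079*np.sin(a)]))
h=cv2.cvtColor(S['img'],cv2.COLOR_BGR2HSV); m=cv2.inRange(h,(0,150,80),(8,255,255))
for r in range(170,222): print(r,''.join('#' if v else '.' for v in m[r,316:352]))
plan([(.5875,-.0752,.15)],-177.2)
E
```

```text
[322 185  24  23 151] [332.86092715 193.56953642]
0 [ 0.58672044 -0.076042    0.0919839 ] [326.07888542 202.43108116]
0.2 [ 0.5926005  -0.07574428  0.10662063] [328.00088499 196.08535106]
0.3 [ 0.59660617 -0.07554146  0.11342597] [329.20125499 192.79032729]
0.4 [ 0.60127123 -0.07530525  0.11979741] [330.54387878 189.46702472]
0.5 [ 0.60654906 -0.07503802  0.12567129] [332.01284283 186.15667689]
0.6 [ 0.61238694 -0.07474243  0.13098892] [333.5902098  182.90066771]
0.8 [ 0.62550448 -0.07407825  0.139749  ] [336.99032603 176.71309197]
170 ....................................
171 ....................................
172 ....................................
173 ....................................
174 ....................................
175 ....................................
176 ....................................
177 ....................................
178 ....................................
179 ....................................
180 ....................................
181 ....................................
182 ....................................
183 .........................
[... 988 characters left out ...]
.......
208 ....................................
209 ....................................
210 ....................................
211 ....................................
212 ....................................
213 ....................................
214 ....................................
215 ....................................
216 ....................................
217 ....................................
218 ....................................
219 ....................................
220 ....................................
221 ....................................
turn [ 0. -0. -0.]
[ 0.5875 -0.0752  0.15  ] shift [-0.24 -0.27  3.77]
jp [-0.26  0.03  1.74  0.    1.37  1.27] t 56.4
```

Stay at about 0.43 rad; press the ball down from above with the closed fingertips.

{"api": "move_arm", "payload": {
  "rows": [
    [0.4, -0.25, 0, 0, 0, 0, -1],
    [0, 0, 2, 0, 0, 0, -1],
    [0, 0, 1.5, 0, 0, 0, -1],
    [0, 0, 0.8, 0, 0, 0, -1],
    [0, 0, 0.8, 0, 0, 0, -1],
    [0, 0, 0.7, 0, 0, 0, -1],
    [0, 0, 0.5, 0, 0, 0, -1],
    [0, 0, 0.4, 0, 0, 0, -1],
    [0, 0, 0, 0, 0, 0, -1],
    [0, 0, 0, 0, 0, 0, -1],
    [0, 0, 0, 0, 0, 0, -1]
  ]
}}

```text
time: 57.3
tool_pos: [0.5935, -0.0752, 0.1211]
tool_rot: [0.0, 1.0, 0.024, 0.001]
contact_force: [-1.2, -0.2, 0.5]
gripper_width: -0.001
grasp_force: 0.0
```

{"api": "move_arm", "payload": {
  "rows": [
    [-0.3, 0, 0, 0, 0, 0, -1],
    [0, 0, 0.2, 0, 0, 0, -1],
    [0, 0, 0.2, 0, 0, 0, -1],
    [0, 0, 0, 0, 0, 0, -1],
    [0, 0, 0, 0, 0, 0, -1]
  ]
}}

```text
time: 57.72
tool_pos: [0.5904, -0.0755, 0.1191]
tool_rot: [0.0, 1.0, 0.024, -0.0]
contact_force: [-4.8, 0.6, 11.3]
gripper_width: 0.002
grasp_force: 5.5
```

{"api": "move_arm", "payload": {
  "rows": [
    [0, 0, 0.2, 0, 0, 0, -1],
    [0, 0, 0, 0, 0, 0, -1],
    [0, 0, 0, 0, 0, 0, -1],
    [0, 0, -3, 0, 0, 0, -1],
    [0, 0, -4, 0, 0, 0, -1],
    [0, 0, -4, 0, 0, 0, -1],
    [0, -4, 0, 0, 0, 0, -1],
    [0, -4, 0, 0, 0, 0, -1],
    [0, -4, 0, 0, 0, 0, -1],
    [0, -4, 0, 0, 0, 0, -1],
    [0, -4, 0, 0, 0, 0, -1],
    [0, -4, 0, 0, 0, 0, -1],
    [0, 0, 0, 0, 0, 0, -1],
    [0, 0, 0, 0, 0, 0, -1],
    [0, 0, 0, 0, 0, 0, -1]
  ]
}}

```text
time: 58.97
tool_pos: [0.5785, 0.1643, 0.2244]
tool_rot: [0.0, 1.0, 0.024, -0.0]
contact_force: [-0.1, -0.4, 0.5]
gripper_width: 0.001
grasp_force: 0.0
```

```bash
python3 - <<'E'
from h import *
S=grab('scene');T=grab('top');S0=cv2.imread('pics/scene0.png');T0=cv2.imread('pics/top0.png')
for nm,D,I in(('S',S,S0),('T',T,T0)):
  for lab,im in(('now',D['img']),('start',I)):
    for c in((0,150,80),(8,255,255)),:
      for s,ce,p in blobs(im,*c,8):
        if 280<s[0]<360 and s[1]<230: print(nm,lab,s,ce)
# differences to start, cabinet/carousel/bottles regions, scene view
d=cv2.absdiff(S['img'],S0).max(2)
for n,(r0,r1,c0,c1) in dict(cab=(180,260,315,420),stay=(185,222,318,350),caro=(180,240,203,278),bott=(185,240,155,187)).items(): print(n,(d[r0:r1,c0:c1]>40).mean())
dt=cv2.absdiff(T['img'],T0).max(2); print('top cab',(dt[125:205,310:410]>40).mean())
for c in(Y,B):
  for s,ce,q in blobs(S['img'],*c,8):
    if s[1]<280 and s[0]<400: print(s,ce)
g=cv2.cvtColor(T['img'],cv2.COLOR_BGR2GRAY); print('pull tip col373',g[190:206,372],cv2.cvtColor(T0,cv2.COLOR_BGR2GRAY)[190:206,372])
E
```

```text
S now [323 188  23  21 151] [333.63576159 198.07284768]
S now [321 210   6  10  36] [322.88888889 213.80555556]
S start [321 188  25  32 185] [331.8972973  200.56216216]
T now [319 148  12  21 103] [324.54368932 155.0776699 ]
T start [319 148  12  23 113] [324.57522124 155.51327434]
T start [327 183   4   5  15] [328.53333333 185.33333333]
cab 0.0
stay 0.0
caro 0.07933333333333334
bott 0.12897727272727272
top cab 0.0
[209 182  25  18  56] [218.17857143 189.98214286]
[236 215  34  13 107] [253.        222.8317757]
[237 219  34  17 175] [253.65714286 229.77142857]
pull tip col373 [ 48  52  55  56  58  62  65  66  67  75 100 135 159 169 173 174] [ 38  40  43  45  46  49  51  53  55  60  80 114 135 144 149 150]
```

```bash
python3 - <<'E'
from h import *
print(manip.job_done())
E
```

```text
the job is handed in; nothing more can be done
None
```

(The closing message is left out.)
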